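# Reset the laser printer after a spoiled print job

### The arm

A 7-joint arm with a two-finger parallel gripper is mounted at the origin on the work surface. World frame = base frame: x ahead of the robot, y to its left, z up, the work surface at z = 0. Lengths are in mm, angles in rad, forces in N, time in s.
With the tool pointing down it reaches from about 400 to 750 mm from the base axis. Payload 19.5 kg.
Tool frame: the origin (TCP) lies between the finger pads; the fingertips stand 8 mm ahead of it and the grasp point (between the pads) lies 11 mm behind it; z points along the fingers, y is the line along which they close (so a half turn about z gives the same grasp; the last joint's range is limited). The gripper opens to 85 mm and grips with 20 to 120 N. Pads are 22 mm wide; open, the fingers measure 114 mm over their backs; the gripper's body (76 mm by 85 mm) begins 54 mm behind the grasp point. The pads swing forward as they close: fully open they stand 13 mm farther back than shut.
Start: joints at [-1.287, 0.707, -0.028, 1.485, 0.022, 0.951, -0.075], TCP at [184.026, 544.73, 239.268] pointing down, gripper open.
Joint ranges: [-2.71, 2.71], [-0.32, 2.16], [-1.57, 1.52], [0, 2.45], [-1.46, 4.6], [0, 2.02], [-2.83, 2.83]. Speed limits (rad/s): [1.89, 1.89, 2.57, 2.57, 3.01, 3.01, 3.01].

### API

Orientations are given as a unit quaternion [x, y, z, w].
In Python, from plant import status, read_camera, get_calibration, r, spotter gives the robot as it stands.
- The arm moves only by the tool arm_command, never from a script. Its argument "steps" is a list of rows, each a list of 3 entries, a list of its own where there are three numbers: the closure, from 0 (fully open) to 1 (shut), then the shift along the tool's x, y, z scaled (see below), then the turn, a rotation vector about the tool's x, y, z scaled (see below). In form: [[gripper, [tx, ty, tz], [rx, ry, rz]], ...]. A call has 1 to 12 rows; each row is the pose to reach, as a shift and turn from the pose commanded when the call began, along the tool's axes at that moment, turning the shorter way round; what a row does not reach only later rows make up. The controller multiplies each number of a shift by 100 mm and each number of a turn by pi rad. A row lasts 1/12 s, in which the tool goes at most 41.7 mm and 7.16 degrees, less where a joint would pass 70% of its speed; a pose out of reach is approached as far as the arm can. A call with a number of a shift or a turn outside -1 to 1 is refused whole. A call with a gripper value outside its range is refused whole. The fingers move at their own pace and stop on an object; "grip_force" is the grip in N (left out, the last holds). Time passes only in rows, so rows that repeat a pose let the fingers close. It gives the time, the measured TCP pose, the force, the opening and the grip force at its end, in the units of the state.
- status.sense(): the state, without advancing time (a new reading comes with each control period).
- read_camera(name): name is "side" or "top" or "wrist"; returns (picture, depth): 420x560x3 uint8, red, green, blue; 420x560 float32, mm along the optical axis (not along the pixel's ray), 0 where there is no reading.
- get_calibration(name): a dict with "intrinsics" (3x3 intrinsics, pixels), "position" and "rotation" of the camera in the world. Camera axes: x right, y down, z forward; pixel columns grow to the right and rows downward; lengths in mm; the calibration is good to about 2 mm. The wrist camera is an equidistant fisheye: a pixel r from the principal point sees the ray r / f radians off the axis. A picture is of the moment at which its call begins: read the wrist's pose just before it. get_calibration takes no time and is no camera call; for the wrist camera it gives the pose at the moment of the call.
- r.job_done(): hands the job in; it is judged then, once.
Trained networks look in the newest picture that a camera, given by its name, has taken for a name from the list of things; names that differ only in an ending like _2 or _b are one class to them, and where a whole thing is asked for, a point or a joint stands for the part that bears it (a point fixed in the world has none). Each returns a list of dicts, best first, with "confidence" (0 to 1); they miss things now and then, are a little off and sometimes report something else, mostly with a low value. They report only what shows in the picture. A call takes as long as a camera call.
- spotter.cut_out(camera, name): "pixels" (420x560 bool, what is visible of it) and "extent" ([left, top, right, bottom] in pixels, round what is visible of it).
The state is a dict: "t": time; "joint_pos": joint angles; "joint_velocities": joint speeds; "joint_torque": joint torques, N m; "tcp_pos": TCP position; "orientation": TCP orientation; "contact_force": force on the tool from outside, world axes, zero at the start; "wrist_torque": the same for the moment, N m; "width": opening from 0.0 (shut) to 1.0 (fully open); "grip_force": force on a finger pad.
Only numpy, scipy, OpenCV 4.12 (cv2) and the standard library are available. Lean on these libraries where they do the work, as an engineer would, in place of code of your own. Each camera call takes 0.05 s, during which the arm holds its last target. There are 200 camera calls.

### The job

The job on the memory stick is coming out spoiled: first of all pull the stick out of the printer's USB port and lay it down in the wooden desk tray, so that nothing more prints. Then throw every crumpled sheet, from the printer's out-tray and from the desk, into the waste bin, and turn the print-density dial until its white line points at the paper arrow stuck beside it. Only when all that is done press the go button fully down and let it go; leave everything else on the desk where it is.

Things in the scene. Friction and masses are not known exactly. Their poses are not given: they have to be found in the camera images.
- printer: compact laser printer, 250 (x) x 340 (y) x 165 high, fixed; origin in the middle of its underside, front (paper cassette) towards its -x. Its out-tray is sunk in the top; the control panel is the strip of the top from y -170 to -60 at z = 165: along y = -115 lie the go button (x = -85), the dial (x = -5) and the USB port (x = 75)
- outtray (a point): middle of the floor of the printer's sunken out-tray: floor 170 (printer's x) x 210 (printer's y), 35 below the rims at the sides and back, which are level with the printer's top; the lip at the front (-x) is only 22 high
- dial (a joint): print-density dial on the printer's panel: a 48 mm disc, 6 thick, with a raised finger bar, 44 long, 10 wide, top 23 above the panel. Value in rad, 0 (light stop) to 4.71 (dark stop), growing clockwise seen from above; at value q the white-lined end of the bar looks along the direction 2.356 - q (anticlockwise from the printer's +x). Light friction (0.04 N m); stays where it is left
- dial_tip (a point): point on the dial below its white-lined end, 24 from the axis, 6 above the panel
- arrow: small white paper arrow stuck flat on the panel beside the dial, pointing at the dial's axis, 30 to 47 from it: the setting wanted. Its origin is on the dial's axis at panel height, its x axis runs from there out through the arrow
- arrow_tip (a point): where dial_tip comes to lie when the dial points exactly at the arrow: 24 from the dial's axis towards the arrow, 6 above the panel
- go_top (a point): middle of the top of the printer's go button, a grey round push button 22 across in a black collar 38 across, 17 above the panel; 5 mm travel, 5 N fully down, springs back
- go (a joint): travel of the go button in m, 0 released, 0.005 fully down; it counts as pressed above 0.0035
- port (a point): mouth of the printer's upward-facing USB port, level with the panel
- stick: black memory stick, upright in the port: housing 12 (its x) x 24 (its y) x 44 high; origin in the middle of the housing's lower face, z towards its free end; the metal plug, 12 x 6, reaches 15 below the origin. Seated, the housing rests on the panel; sprung contacts nip the plug: it takes 10 to 20 N straight up over the first 8 mm, then comes freely
- bin: open grey waste bin, 150 x 150 outside, 140 high, 4 mm walls, fixed on the desk; origin in the middle of its underside
- tray: shallow wooden desk tray, 180 (x) x 140 (y) outside, 24 high, 5 mm walls and floor, fixed on the desk; origin in the middle of its underside
- wad1: crumpled sheet of white paper, a stiff irregular ball about 48 across, 11 to 20 g; in the printer's out-tray; may be absent; origin in its middle (any orientation)
- wad2: crumpled sheet of white paper, a stiff irregular ball about 44 across, 11 to 20 g; in the printer's out-tray; may be absent; origin in its middle (any orientation)
- wad3: crumpled sheet of white paper, a stiff irregular ball about 50 across, 11 to 20 g; in the printer's out-tray; may be absent; origin in its middle (any orientation)
- wad4: crumpled sheet of white paper, a stiff irregular ball about 46 across, 11 to 20 g; on the desk beside the printer; may be absent; origin in its middle (any orientation)
- wad5: crumpled sheet of white paper, a stiff irregular ball about 48 across, 11 to 20 g; on the desk beside the printer; may be absent; origin in its middle (any orientation)
- eraser: white eraser block, 20 x 45 x 12, in a card sleeve, lying in the desk tray near the tray's -x end; to be left alone; origin in the middle of its underside
- stapler: grey and black stapler, 140 x 36 x 47 high; to be left alone; origin in the middle of its underside
- phone: black phone, 148 x 72 x 9, lying flat; to be left alone; origin in the middle of its underside
- mug: white mug, 80 across, 92 high; to be left alone; origin in the middle of its underside
- tape: black tape dispenser, 130 x 50 x 72 high; to be left alone; origin in the middle of its underside
- mouse: black computer mouse, 104 x 60 x 36 high; to be left alone; origin in the middle of its underside
- headset: neckband headset, black ear pods with an orange band, about 180 x 130 x 24, lying flat; to be left alone; origin in the middle of its underside

How it is judged:
By the outcome, as a careful person would: the job done as asked, in the order asked, and still so for the second after the job is handed in, with the robot touching nothing.
Of wad1, wad2, wad3, wad4, wad5 only 3 to 5 are there at a start; the rules pass over those that are not, and their reading is None.
At some moment in a run one of wad1, wad2, wad3, wad4, wad5 may be knocked a few centimetres aside while the robot is not near it.
Once in a run the grip may slacken for a moment while it holds something.
It also fails if it takes over 192 s, if anything falls off the work surface, if the arm or the gripper's body presses on something with over 40 N, if the wrist force passes 120 N, or if a joint passes its speed limit or range.

## Working session

There is one attempt and no reset: what is moved stays moved. The work goes in short steps, Python scripts to look and compute and a tool call to move; the robot and the scene stay as the last step left them, time stands still between calls to the robot, and variables do not carry over. Pictures are saved under pics/ and viewed, at most 14 in all, crops included, and the job is handed in when it is done.

Besides the shell and the picture viewer there is one more tool, called after "Emit:" as name(argument=value, ...), one argument or row to a line, values as JSON. arm_command: Moves the arm, as the interface text tells. Its arguments: {"type":"object","properties":{"steps":{"type":"array"},"grip_force":{"type":"number"}},"required":["steps"]}

```bash
mkdir -p pics; ls
cat > h.py <<'E'
import numpy as np, cv2
from scipy.spatial.transform import Rotation as R
from plant import status, read_camera, get_calibration, r, spotter
np.set_printoptions(precision=1,suppress=True)
def shot(n,name=None):
    c=get_calibration(n); im,d=read_camera(n)
    if name: cv2.imwrite(f'pics/{name}.png',im[:,:,::-1])
    return im,d,c
def pts(d,c,m):
    v,u=np.nonzero(m&(d>0)); z=d[v,u]; K=np.array(c['intrinsics'])
    P=np.c_[(u-K[0,2])/K[0,0]*z,(v-K[1,2])/K[1,1]*z,z]
    Rm=np.array(c['rotation']); Rm=Rm if Rm.shape==(3,3) else R.from_quat(Rm).as_matrix()
    return P@Rm.T+np.array(c['position'])
E
python3 - <<'E'
from h import *
s=status.sense(); print(s['t'],s['tcp_pos'],s['orientation'],R.from_quat(s['orientation']).as_matrix(),s['contact_force'])
for n in('top','side'):
    im,d,c=shot(n,n+'0'); print(n,c)
im,d,c=shot('top')
for k in['printer','stick','bin','tray','dial','arrow','go_top','wad1','eraser','port']:
    for o in spotter.cut_out('top',k)[:6]:
        P=pts(d,c,o['pixels']); print(k,round(o['confidence'],2),o['extent'],np.median(P,0),np.percentile(P,2,0),np.percentile(P,98,0))
print(status.sense()['t'])
E
```

```text
pics
0.0 [183.9 544.5 238.8] [ 0.2  1.  -0.  -0. ] [[-0.9  0.3 -0. ]
 [ 0.3  0.9 -0. ]
 [ 0.  -0.  -1. ]] [-0.2  0.2 -0.7]
top {'intrinsics': array([[392.5,   0. , 278.1],
       [  0. , 392.5, 208.7],
       [  0. ,   0. ,   1. ]]), 'position': array([ 312.4,    6.2, 1164.3]), 'rotation': array([-0.7,  0.7, -0.1,  0.1])}
side {'intrinsics': array([[497.6,   0. , 286.4],
       [  0. , 497.6, 206.9],
       [  0. ,   0. ,   1. ]]), 'position': array([-291.6, -827.4,  891. ]), 'rotation': array([ 0.8, -0.3,  0.2, -0.4])}
printer 0.67 [195.4, 133.3, 330.1, 237.4] [594.6  23.4 157.5] [ 470.6 -134.5   60.4] [719.  189.2 172.7]
stick 0.67 [301.1, 145.9, 311.6, 159.2] [664.2 -90.7 200.9] [ 662.3 -100.7  176.1] [671.9 -80.6 209.6]
bin 0.75 [113.9, 227.9, 187.0, 293.1] [428.1 372.   24.5] [348.6 271.9  -2.1] [496.3 424.  139.1]
bin 0.42 [303.7, 144.7, 312.3, 156.6] [664.  -91.8 202.6] [ 662.3 -100.4  176.8] [671.6 -82.3 209. ]
tray 0.73 [364.4, 206.0, 428.6, 277.6] [ 438.8 -351.5    3.8] [ 349.5 -419.8   -1.3] [ 523.4 -277.3   23.9]
dial 0.67 [298.9, 173.0, 318.6, 190.2] [585.8 -87.5 169.7] [ 567.1 -108.4  162.7] [611.  -65.9 188.9]
wad1 0.66 [221.4, 192.0, 235.9, 206.6] [560.3 120.3 162.4] [546.4 103.4 140.1] [578.5 141.1 168.9]
wad1 0.64 [240.2, 188.5, 257.1, 202.6] [563.9  65.6 159.2] [551.8  50.7 147.4] [580.1  82.2 166.9]
wad1 0.64 [373.5, 174.5, 385.6, 189.3] [ 609.7 -313.    29.5] [ 593.5 -334.5    7. ] [ 630.4 -297.2   39. ]
wad1 0.47 [255.7, 181.9, 274.5, 201.5] [573.4  27.4 159.8] [557.    6.9 127.7] [598.   47.4 170. ]
wad1 0.42 [159.9, 188.6, 173.9, 202.7] [616.7 321.   28.5] [602.4 306.   15.6] [635.3 342.   36.5]
eraser 0.55 [115.0, 230.6, 186.9, 292.1] [428.7 372.9  24.5] [348.  271.9  -2.1] [496.4 423.9 139.1]
port 0.82 [200.5, 139.1, 329.8, 239.0] [594.2  25.  158.1] [ 470.6 -135.1   60.7] [720.  190.1 172.4]
0.65
```

Run:
```python
import cv2
a=cv2.imread('pics/top0.png')
cv2.imwrite('pics/top0c.png',cv2.resize(a[110:310,100:450],None,fx=2.28,fy=2.28,interpolation=cv2.INTER_CUBIC))
```

```text
(no output)
```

View pics/top0c.png

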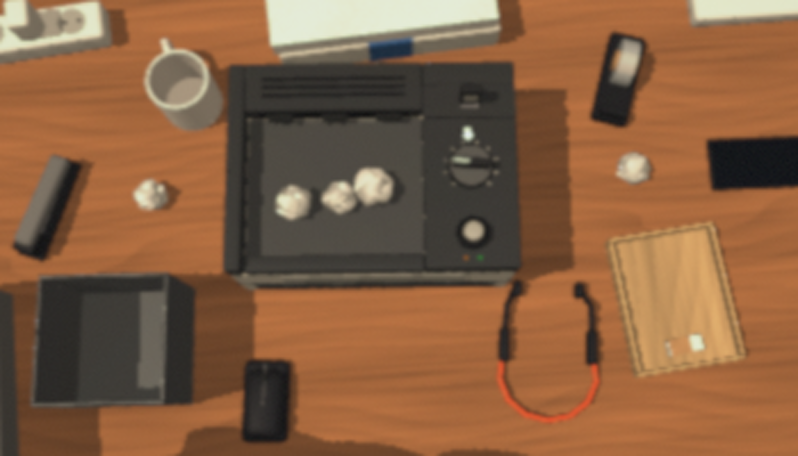

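View pics/side0.png

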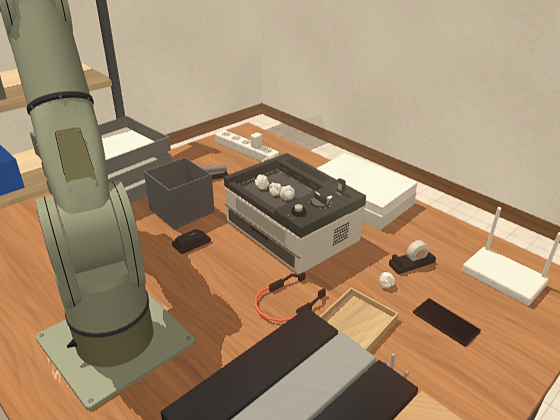

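The top view shows the printer in the middle. Three wads lie in its out-tray at about (292,202), (340,197) and (373,186), and two on the desk at (151,195) and (634,168). The dial is at (472,165) with the arrow behind it at (468,132), and the go button is at (473,232). The stick is at (475,97), the bin at lower left and the tray at lower right. The side view matches this.

```bash
cat >> h.py <<'E'
def go(target=None,yaw=None):
    """print shift (in 100mm, tool axes) and turn about tool z (in pi) to target; yaw = world angle of tool y"""
    s=status.sense(); M=R.from_quat(s['orientation']).as_matrix(); p=np.array(s['tcp_pos'])
    print('t %.2f tcp'%s['t'],p,'yaw_y %.4f'%np.arctan2(M[1,1],M[0,1]),'z',np.round(M[:,2],3),'w %.3f'%s['width'],'g',s['grip_force'],'F',np.array(s['contact_force']))
    if target is not None: print(' shift',np.round(M.T@(np.array(target)-p)/100,3))
    if yaw is not None:
        a=np.arctan2(M[1,1],M[0,1])-yaw; a=(a+np.pi/2)%np.pi-np.pi/2; print(' turn',round(a/np.pi,4))
E
python3 - <<'E'
from h import *
im,d,c=shot('top')
m=np.ones(d.shape,bool); P=pts(d,c,m)
def rect(P,zl,zh,x,y):
    Q=P[(P[:,2]>zl)&(P[:,2]<zh)&(P[:,0]>x[0])&(P[:,0]<x[1])&(P[:,1]>y[0])&(P[:,1]<y[1])]
    print(np.round(np.median(Q[:,2]),1),cv2.minAreaRect(Q[:,:2].astype(np.float32)),len(Q))
rect(P,155,172,(440,740),(-160,220))
rect(P,130,145,(330,520),(250,450))
rect(P,15,30,(320,560),(-450,-250))
go([590,-90,330],np.pi/2)
E
```

```text
163.1 ((601.8104248046875, 27.108139038085938), (340.3428955078125, 250.83123779296875), 86.53024291992188) 6226
137.2 ((422.8238220214844, 348.8092346191406), (151.0579071044922, 150.22084045410156), 87.1139144897461) 464
21.0 ((436.3424987792969, -348.8689270019531), (180.44613647460938, 141.82537841796875), 5.667303562164307) 482
t 0.70 tcp [184.  544.7 239.3] yaw_y 1.2450 z [-0. -0. -1.] w 1.001 g 0.0 F [ 0.9 -0.6  0.2]
 shift [-5.9 -4.7 -0.9]
 turn -0.1037
```

Emit:
arm_command(
  steps=[
    [0,[0,0,-0.4],[0,0,-0.035]],
    [0,[0,0,-0.8],[0,0,-0.07]],
    [0,[0,0,-0.9],[0,0,-0.104]],
    [0,[0,0,-0.9],[0,0,-0.104]],
  ],
)

```text
t: 1.03
tcp_pos: [184.4, 545.5, 332.3]
orientation: [-0.004, 1.0, 0.002, 0.001]
contact_force: [0.8, -0.1, -1.2]
width: 0.997
grip_force: 0.0
```

Emit:
arm_command(
  steps=[
    [0,[-0.2,-0.3,0],[0,0,0]],
    [0,[-0.4,-0.6,0],[0,0,0]],
    [0,[-0.58,-0.9,0],[0,0,0]],
  ],
)

```text
t: 1.28
tcp_pos: [242.7, 453.2, 328.5]
orientation: [0.0, 1.0, -0.001, -0.0]
contact_force: [1.0, 1.0, 1.1]
width: 1.002
grip_force: 0.0
```

Emit:
arm_command(
  steps=[
    [0,[-0.2,-0.3,0],[0,0,0]],
    [0,[-0.4,-0.6,0],[0,0,0]],
    [0,[-0.58,-0.9,0],[0,0,0]],
  ],
)

```text
t: 1.53
tcp_pos: [300.9, 363.0, 328.8]
orientation: [0.001, 1.0, -0.0, -0.0]
contact_force: [0.3, 0.1, -0.2]
width: 1.001
grip_force: 0.0
```

Emit:
arm_command(
  steps=[
    [0,[-0.2,-0.3,0],[0,0,0]],
    [0,[-0.4,-0.6,0],[0,0,0]],
    [0,[-0.58,-0.9,0],[0,0,0]],
  ],
)

```text
t: 1.78
tcp_pos: [358.9, 273.1, 328.9]
orientation: [0.001, 1.0, -0.0, -0.0]
contact_force: [0.8, -0.3, -0.1]
width: 0.999
grip_force: 0.0
```

Emit:
arm_command(
  steps=[
    [0,[-0.2,-0.3,0],[0,0,0]],
    [0,[-0.4,-0.6,0],[0,0,0]],
    [0,[-0.58,-0.9,0],[0,0,0]],
  ],
)

```text
t: 2.03
tcp_pos: [417.0, 183.1, 328.9]
orientation: [0.001, 1.0, -0.0, -0.0]
contact_force: [1.7, 0.4, -0.9]
width: 1.001
grip_force: 0.0
```

Emit:
arm_command(
  steps=[
    [0,[-0.2,-0.3,0],[0,0,0]],
    [0,[-0.4,-0.6,0],[0,0,0]],
    [0,[-0.58,-0.9,0],[0,0,0]],
  ],
)

```text
t: 2.28
tcp_pos: [475.1, 93.2, 328.8]
orientation: [0.001, 1.0, -0.0, -0.0]
contact_force: [-0.0, 1.0, 0.2]
width: 1.001
grip_force: 0.0
```

Emit:
arm_command(
  steps=[
    [0,[-0.2,-0.3,0],[0,0,0]],
    [0,[-0.4,-0.6,0],[0,0,0]],
    [0,[-0.58,-0.9,0],[0,0,0]],
  ],
)

```text
t: 2.53
tcp_pos: [533.2, 3.3, 328.7]
orientation: [0.001, 1.0, -0.0, -0.0]
contact_force: [-0.2, 1.3, 1.2]
width: 1.0
grip_force: 0.0
```

Emit:
arm_command(
  steps=[
    [0,[-0.2,-0.3,0],[0,0,0]],
    [0,[-0.4,-0.6,0],[0,0,0]],
    [0,[-0.58,-0.9,0],[0,0,0]],
    [0,[-0.58,-0.9,0],[0,0,0]],
    [0,[-0.58,-0.9,0],[0,0,0]],
    [0,[-0.58,-0.9,0],[0,0,0]],
  ],
)

```text
t: 3.03
tcp_pos: [590.3, -84.4, 328.7]
orientation: [-0.0, 1.0, 0.0, -0.001]
contact_force: [-0.0, -0.6, -0.1]
width: 1.001
grip_force: 0.0
```

```bash
cat >> h.py <<'E'
def wpts(d,c,m):
    v,u=np.nonzero(m&(d>0)); z=d[v,u]; K=np.array(c['intrinsics'])
    a=(u-K[0,2])/K[0,0]; b=(v-K[1,2])/K[1,1]; th=np.hypot(a,b)+1e-9; k=np.tan(th)/th
    P=np.c_[a*k*z,b*k*z,z]
    return P@R.from_quat(c['rotation']).as_matrix().T+np.array(c['position'])
def ortho(im,d,c,x,y,z,name,s=2):
    """orthophoto of plane z (mm), world ranges x,y, s px/mm; up=+x, left=+y"""
    X=np.arange(x[1],x[0],-1/s); Y=np.arange(y[1],y[0],-1/s); g=np.stack(np.meshgrid(X,Y,indexing='ij'),-1)
    W=np.concatenate([g,np.full(g.shape[:2]+(1,),z)],-1)-np.array(c['position'])
    Q=W@R.from_quat(c['rotation']).as_matrix(); K=np.array(c['intrinsics'])
    rr=np.hypot(Q[...,0],Q[...,1])+1e-9; th=np.arctan2(rr,Q[...,2])
    u=K[0,2]+K[0,0]*th*Q[...,0]/rr; v=K[1,2]+K[1,1]*th*Q[...,1]/rr
    o=cv2.remap(im,u.astype(np.float32),v.astype(np.float32),cv2.INTER_LINEAR)
    cv2.imwrite(f'pics/{name}.png',o[:,:,::-1]); return o
E
python3 - <<'E'
from h import *
go()
im,d,c=shot('wrist','w1'); print(c)
for k in['stick','dial','arrow','go_top','wad1','printer']:
    for o in spotter.cut_out('wrist',k)[:4]:
        P=wpts(d,c,o['pixels']); print(k,round(o['confidence'],2),o['extent'],np.median(P,0),np.percentile(P,2,0),np.percentile(P,98,0))
        if k=='stick':
            Q=P[P[:,2]>200]; print(cv2.minAreaRect(Q[:,:2].astype(np.float32)),len(Q))
P=wpts(d,c,np.ones(d.shape,bool)); 
Q=P[(P[:,2]>195)&(P[:,2]<220)&(P[:,0]>640)&(P[:,0]<700)&(P[:,1]>-120)&(P[:,1]<-60)]; print(len(Q),cv2.minAreaRect(Q[:,:2].astype(np.float32)))
# dial bar top
Q=P[(P[:,2]>181)&(P[:,2]<194)&(P[:,0]>555)&(P[:,0]<620)&(P[:,1]>-125)&(P[:,1]<-55)]; print(len(Q),np.median(Q[:,2]),cv2.minAreaRect(Q[:,:2].astype(np.float32)))
ortho(im,d,c,(480,720),(-150,-20),166,'o1',3)
E
```

```text
t 3.03 tcp [590.3 -84.4 328.7] yaw_y 1.5708 z [-0.  0. -1.] w 1.001 g 0.0 F [-0.  -0.6 -0.1]
{'intrinsics': array([[325.2,   0. , 278.1],
       [  0. , 325.2, 208.4],
       [  0. ,   0. ,   1. ]]), 'position': array([509.4, -84.7, 464.1]), 'rotation': array([0.7, 0.7, 0.1, 0.1])}
stick 0.84 [258.2, 257.4, 284.3, 289.7] [663.5 -93.  198.8] [ 662.  -107.1  165.7] [689.3 -81.4 210.3]
((668.5379028320312, -92.98690795898438), (23.74006462097168, 12.864655494689941), 86.17509460449219) 377
dial 0.82 [251.9, 163.5, 301.2, 213.6] [585.3 -87.8 172.2] [ 567.  -108.6  170.2] [610.2 -67.3 189.7]
arrow 0.58 [259.5, 260.2, 281.1, 288.5] [663.4 -92.6 199.6] [ 662.  -104.3  169.1] [673.  -81.3 210.3]
arrow 0.45 [270.6, 219.5, 281.9, 235.0] [627.7 -88.  166.4] [621.8 -92.9 165.2] [635.2 -83.3 167.9]
go_top 0.74 [263.2, 90.3, 290.8, 115.8] [509.5 -83.2 186.4] [499.2 -93.3 177.8] [519. -74. 188.]
wad1 0.73 [401.2, 145.0, 438.7, 179.0] [564.9  59.6 161. ] [551.   48.8 142.3] [581.7  78.4 167.4]
wad1 0.66 [360.5, 150.8, 408.2, 197.1] [574.2  20.6 162.7] [557.3   4.  131.2] [596.2  45.5 171.3]
wad1 0.66 [109.5, 167.7, 136.5, 195.6] [ 608.5 -310.1   32. ] [ 592.1 -340.8    1.2] [ 628.9 -297.8   40.3]
wad1 0.64 [447.0, 145.9, 486.8, 182.3] [562.6 111.4 163.1] [546.7 101.1 140.2] [579.1 133.2 170.7]
printer 0.96 [217.5, 58.1, 529.5, 302.7] [587.9  -7.5 164.7] [ 478.3 -137.1  129.8] [714.7 183.7 178.6]
447 ((668.53369140625, -93.0498275756836), (23.866209030151367, 12.864655494689941), 86.17509460449219)
614 188.41136546518567 ((589.085205078125, -87.80859375), (44.555206298828125, 10.356955528259277), 82.29597473144531)
```

View pics/w1.png

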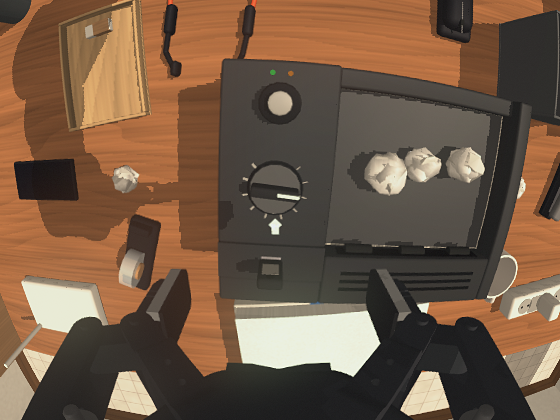

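View pics/o1.png

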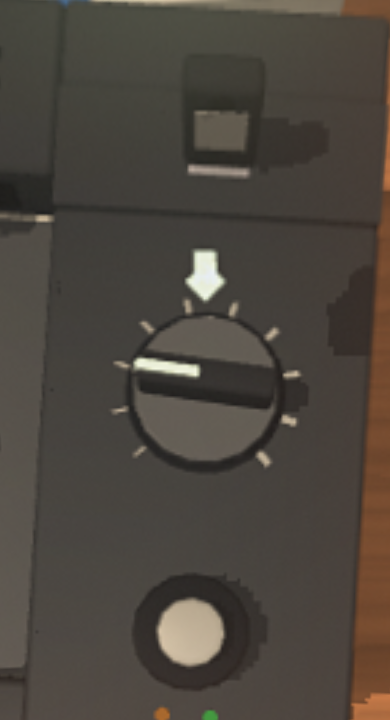

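The wrist picture shows the stick at (270,272), the dial at (275,188) with its white end pointing right (world +y), the arrow at (275,227) and the go button at (280,103). The three out-tray wads are on the right.

Emit:
arm_command(
  steps=[
    [0,[-0.3,-0.04,0.1],[0,0,0.021]],
    [0,[-0.6,-0.086,0.3],[0,0,0.021]],
    [0,[-0.785,-0.086,0.6],[0,0,0.021]],
    [0,[-0.785,-0.086,0.9],[0,0,0.021]],
    [0,[-0.785,-0.086,0.9],[0,0,0.021]],
    [0,[-0.785,-0.086,0.9],[0,0,0.021]],
  ],
)

```text
t: 3.88
tcp_pos: [668.6, -93.3, 239.3]
orientation: [0.032, 0.999, 0.0, -0.001]
contact_force: [0.4, -0.2, 1.1]
width: 1.0
grip_force: 0.0
```

Emit:
arm_command(
  steps=[
    [0,[0,0,0.2],[0,0,0]],
    [0,[0,0,0.4],[0,0,0]],
    [0,[0,0,0.58],[0,0,0]],
    [0,[0,0,0.58],[0,0,0]],
    [0,[0,0,0.58],[0,0,0]],
  ],
)

```text
t: 4.3
tcp_pos: [669.5, -93.6, 183.6]
orientation: [0.033, 0.999, -0.0, 0.001]
contact_force: [-0.9, -0.2, 0.9]
width: 1.0
grip_force: 0.0
```

```bash
python3 -c "
from h import *
go([668.5,-93,180],np.deg2rad(86.2))"
```

```text
t 4.30 tcp [669.5 -93.6 183.6] yaw_y 1.5055 z [ 0. -0. -1.] w 1.000 g 0.0 F [-0.9 -0.2  0.9]
 shift [0. 0. 0.]
 turn 0.0003
```

Emit:
arm_command(
  grip_force=70,
  steps=[
    [1,[0.01,0,0.03],[0,0,0]],
    [1,[0.01,0,0.03],[0,0,0]],
    [1,[0.01,0,0.03],[0,0,0]],
    [1,[0.01,0,0.03],[0,0,0]],
    [1,[0.01,0,0.03],[0,0,0]],
    [1,[0.01,0,0.03],[0,0,0]],
    [1,[0.01,0,0.03],[0,0,0]],
    [1,[0.01,0,0.03],[0,0,0]],
  ],
)

```text
t: 4.97
tcp_pos: [668.3, -93.4, 179.0]
orientation: [0.033, 0.999, -0.0, 0.0]
contact_force: [-1.2, -0.1, 5.6]
width: 0.272
grip_force: 68.3
```

Emit:
arm_command(
  steps=[
    [1,[0,0,-0.04],[0,0,0]],
    [1,[0,0,-0.08],[0,0,0]],
    [1,[0,0,-0.12],[0,0,0]],
    [1,[0,0,-0.16],[0,0,0]],
    [1,[0,0,-0.24],[0,0,0]],
    [1,[0,0,-0.24],[0,0,0]],
  ],
)

```text
t: 5.47
tcp_pos: [668.7, -93.5, 204.4]
orientation: [0.033, 0.999, -0.0, 0.001]
contact_force: [-0.6, -0.6, 0.6]
width: 0.269
grip_force: 74.5
```

Emit:
arm_command(
  steps=[
    [1,[0,0,-0.3],[0,0,-0.021]],
    [1,[0,0,-0.5],[0,0,-0.021]],
    [1,[0,0,-0.5],[0,0,-0.021]],
  ],
)

```text
t: 5.72
tcp_pos: [669.3, -93.6, 256.7]
orientation: [-0.0, 1.0, -0.0, 0.003]
contact_force: [0.5, 0.9, -0.2]
width: 0.273
grip_force: 74.5
```

Emit:
arm_command(
  steps=[
    [1,[0.22,-0.28,0],[0,0,0]],
    [1,[0.44,-0.56,0],[0,0,0]],
    [1,[0.66,-0.835,0],[0,0,0]],
  ],
)

```text
t: 5.97
tcp_pos: [601.1, -177.7, 252.2]
orientation: [-0.001, 1.0, -0.0, 0.0]
contact_force: [0.2, -1.4, 0.9]
width: 0.271
grip_force: 74.5
```

Emit:
arm_command(
  steps=[
    [1,[0.22,-0.28,0],[0,0,0]],
    [1,[0.44,-0.56,0],[0,0,0]],
    [1,[0.66,-0.835,0],[0,0,0]],
  ],
)

```text
t: 6.22
tcp_pos: [535.0, -261.7, 252.5]
orientation: [-0.0, 1.0, -0.0, 0.0]
contact_force: [0.3, -0.7, 0.3]
width: 0.266
grip_force: 74.5
```

Emit:
arm_command(
  steps=[
    [1,[0.22,-0.28,0],[0,0,0]],
    [1,[0.44,-0.56,0],[0,0,0]],
    [1,[0.66,-0.835,0],[0,0,0]],
    [1,[0.66,-0.835,0],[0,0,0]],
  ],
)

```text
t: 6.55
tcp_pos: [465.5, -350.1, 252.5]
orientation: [0.004, 1.0, -0.002, -0.001]
contact_force: [-1.3, -0.7, -0.2]
width: 0.264
grip_force: 74.5
```

Emit:
arm_command(
  steps=[
    [1,[0,0,0.2],[0,-0.036,0]],
    [1,[0,0,0.4],[0,-0.072,0]],
    [1,[0,0,0.6],[0,-0.108,0]],
    [1,[0,0,0.8],[0,-0.144,0]],
    [1,[0,0,1],[0,-0.18,0]],
    [1,[0,0,1],[0,-0.216,0]],
    [1,[0,0,1],[0,-0.25,0]],
    [1,[0,0,1],[0,-0.25,0]],
    [1,[0,0,1],[0,-0.25,0]],
  ],
)

```text
t: 7.3
tcp_pos: [475.7, -385.0, 179.8]
orientation: [-0.003, 0.931, 0.031, 0.364]
contact_force: [-1.4, -2.1, -1.3]
width: 0.271
grip_force: 74.6
```

Run:
```python
from h import *
go([470,-344,50])
im,d,c=shot('wrist','w2')
for k in['stick','tray']:
    for o in spotter.cut_out('wrist',k)[:2]:
        P=wpts(d,c,o['pixels']); print(k,round(o['confidence'],2),o['extent'],np.median(P,0),np.percentile(P,2,0),np.percentile(P,98,0))
```

```text
t 7.30 tcp [ 475.7 -385.   179.8] yaw_y 1.5984 z [ 0.7  0.1 -0.7] w 0.271 g 74.62271690368652 F [-1.4 -2.1 -1.3]
 shift [0.9 0.3 0.9]
stick 0.65 [250.9, 253.2, 308.4, 326.7] [ 459.3 -386.2  190.8] [ 452.7 -397.4  161.7] [ 490.  -375.4  204.4]
```

View pics/w2.png

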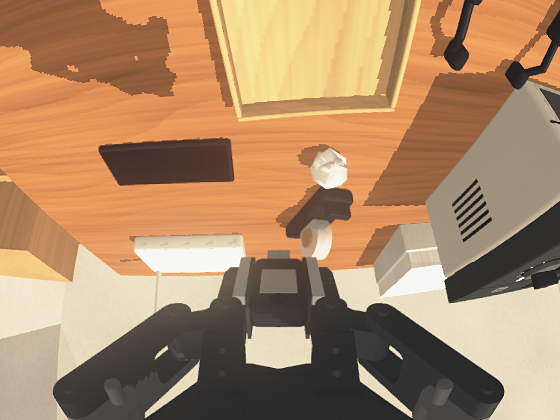

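The stick is held between the pads at (280,275). The tray is above it in the picture and the tool is tilted, but the pose has drifted aside, so I'll let it settle.

Emit:
arm_command(
  steps=[
    [1,[0,0,0],[0,0,0]],
    [1,[0,0,0],[0,0,0]],
  ],
)

```text
t: 7.62
tcp_pos: [478.0, -380.8, 180.1]
orientation: [-0.007, 0.932, 0.031, 0.362]
contact_force: [0.1, -0.3, -0.8]
width: 0.269
grip_force: 74.6
```

Run:
```python
from h import *
s=status.sense(); print(np.round(s['joint_pos'],3)); M=R.from_quat(s['orientation']).as_matrix(); print(np.round(M,3))
go([470,-344,60])
T=np.array([[-.707,0,.707],[0,1,0],[-.707,0,-.707]])
print('turn',R.from_matrix(M.T@T).as_rotvec()/np.pi)
```

```text
[ 1.3  0.9 -0.8  1.9 -0.3  0.   2.8]
[[-0.7 -0.   0.7]
 [ 0.   1.   0.1]
 [-0.7  0.1 -0.7]]
t 7.62 tcp [ 478.  -380.8  180.1] yaw_y 1.6069 z [ 0.7  0.1 -0.7] w 0.269 g 74.62576389312744 F [ 0.1 -0.3 -0.8]
 shift [0.9 0.3 0.9]
turn [ 0. -0. -0.]
```

```bash
cat >> h.py <<'E'
def to(p,tilt=0,yaw=90):
    """shift & turn to TCP p, tool y at yaw deg, tilt deg about tool y (+ = fingers towards robot)"""
    s=status.sense(); M=R.from_quat(s['orientation']).as_matrix(); q=np.array(s['tcp_pos'])
    c,sn=np.cos(np.deg2rad(yaw-90)),np.sin(np.deg2rad(yaw-90))
    T=np.array([[-c,-sn,0],[-sn,c,0],[0,0,-1]])@R.from_rotvec([0,np.deg2rad(tilt),0]).as_matrix()
    print('t',round(s['t'],2),'shift',np.round(M.T@(np.array(p)-q)/100,3),'turn',np.round(R.from_matrix(M.T@T).as_rotvec()/np.pi,4),'j',[round(float(x),2) for x in s['joint_pos']],'w %.3f'%s['width'])
E
sed -i 's/suppress=True)/suppress=True,floatmode="fixed")/' h.py
python3 -c "
from h import *
to([460,-344,150],0)
im,d,c=shot('top')
P=pts(d,c,np.ones(d.shape,bool))
Q=P[(P[:,2]>10)&(P[:,2]<21)&(abs(P[:,0]-375)<45)&(abs(P[:,1]+350)<55)]
print(len(Q),Q.min(0),Q.max(0)); print(Q[::8])
"
```

```text
t 7.62 shift [0.3 0.4 0.1] turn [0.0 0.2 0.0] j [1.32, 0.92, -0.8, 1.94, -0.3, 0.0, 2.8] w 0.269
145 [ 341.1 -404.2   10.1] [ 389.2 -298.1   21.0]
[[ 388.7 -374.6   10.1]
 [ 385.4 -376.3   12.5]
 [ 383.3 -364.0   13.3]
 [ 381.7 -342.6   15.4]
 [ 380.2 -366.4   13.9]
 [ 379.0 -343.1   12.6]
 [ 377.2 -365.3   15.9]
 [ 376.0 -342.2   14.3]
 [ 374.3 -364.7   16.6]
 [ 373.1 -341.4   15.6]
 [ 371.6 -365.7   12.3]
 [ 370.3 -341.4   14.4]
 [ 368.5 -363.5   18.0]
 [ 367.1 -343.1   17.2]
 [ 364.4 -339.9   16.9]
 [ 351.6 -398.3   20.1]
 [ 349.5 -345.9   19.6]
 [ 346.5 -349.3   16.7]
 [ 341.1 -301.1   20.2]]
```

Emit:
arm_command(
  steps=[
    [1,[0.05,0.05,0],[0,0.036,0]],
    [1,[0.1,0.1,0],[0,0.072,0]],
    [1,[0.15,0.2,0],[0,0.108,0]],
    [1,[0.2,0.3,0],[0,0.144,0]],
    [1,[0.25,0.36,0.1],[0,0.18,0]],
    [1,[0.3,0.36,0.1],[0,0.216,0]],
    [1,[0.3,0.36,0.1],[0,0.24,0]],
    [1,[0.3,0.36,0.1],[0,0.24,0]],
    [1,[0.3,0.36,0.1],[0,0.24,0]],
  ],
)

```text
t: 8.42
tcp_pos: [463.1, -342.9, 154.3]
orientation: [-0.019, 0.999, 0.027, -0.007]
contact_force: [-0.8, 0.9, -1.2]
width: 0.271
grip_force: 74.6
```

```bash
sed -i 's/,floatmode="fixed")/)/; s/precision=1/precision=3/' h.py
python3 -c "
from h import *
to([460,-344,150],0)
to([455,-344,100],35)
"
```

```text
t 8.42 shift [ 0.03  -0.012  0.043] turn [ 0.017 -0.005  0.012] j [0.54, 0.84, 0.12, 1.54, -0.16, 0.82, 2.35] w 0.271
t 8.42 shift [ 0.074 -0.037  0.543] turn [0.013 0.19  0.017] j [0.54, 0.84, 0.12, 1.54, -0.16, 0.82, 2.35] w 0.271
```

Emit:
arm_command(
  steps=[
    [1,[0.02,0,0.1],[0.003,0.036,0.004]],
    [1,[0.03,0,0.2],[0.006,0.072,0.008]],
    [1,[0.05,-0.02,0.3],[0.009,0.108,0.012]],
    [1,[0.06,-0.03,0.4],[0.013,0.144,0.017]],
    [1,[0.07,-0.037,0.54],[0.013,0.18,0.017]],
    [1,[0.07,-0.037,0.54],[0.013,0.19,0.017]],
    [1,[0.07,-0.037,0.54],[0.013,0.19,0.017]],
    [1,[0.07,-0.037,0.54],[0.013,0.19,0.017]],
  ],
)

```text
t: 9.08
tcp_pos: [452.7, -346.5, 100.1]
orientation: [0.003, 0.954, 0.002, -0.299]
contact_force: [-0.8, -0.6, 0.2]
width: 0.27
grip_force: 74.6
```

```bash
python3 -c "
from h import *
to([455,-344,35],35)
s=status.sense(); print(s['tcp_pos'],s['contact_force'])
"
```

```text
t 9.08 shift [-0.39   0.024  0.522] turn [ 0.002  0.001 -0.002] j [0.35, 1.19, 0.32, 1.03, 0.0, 1.47, 2.12] w 0.270
[ 452.749 -346.479  100.102] [-0.753 -0.627  0.21 ]
```

Emit:
arm_command(
  steps=[
    [1,[-0.13,0.01,0.17],[0,0,0]],
    [1,[-0.26,0.02,0.35],[0,0,0]],
    [1,[-0.36,0.024,0.48],[0,0,0]],
    [1,[-0.395,0.024,0.53],[0,0,0]],
    [1,[-0.395,0.024,0.53],[0,0,0]],
    [1,[-0.395,0.024,0.53],[0,0,0]],
  ],
)

```text
t: 9.58
tcp_pos: [455.3, -344.0, 35.1]
orientation: [0.003, 0.954, 0.001, -0.299]
contact_force: [-0.6, -0.1, -0.3]
width: 0.27
grip_force: 69.7
```

Emit:
arm_command(
  steps=[
    [0.55,[-0.01,0,0.015],[0,0,0]],
    [0.55,[-0.01,0,0.015],[0,0,0]],
    [0.55,[-0.01,0,0.015],[0,0,0]],
    [0.5,[-0.01,0,0.015],[0,0,0]],
    [0.5,[-0.01,0,0.015],[0,0,0]],
  ],
)

```text
t: 10.0
tcp_pos: [455.3, -343.5, 32.5]
orientation: [0.003, 0.954, 0.001, -0.3]
contact_force: [-1.2, 0.0, 0.7]
width: 0.501
grip_force: 0.0
```

Emit:
arm_command(
  steps=[
    [0.5,[0,0,-0.15],[0,0,0]],
    [0.5,[0,0,-0.3],[0,0,0]],
    [0.4,[0.1,0,-0.6],[0,0,0]],
    [0.3,[0.3,0,-0.9],[0,-0.036,0]],
    [0,[0.4,0,-1],[0,-0.072,0]],
    [0,[0.5,0,-1],[0,-0.108,0]],
    [0,[0.6,0,-1],[0,-0.144,0]],
    [0,[0.6,0,-1],[0,-0.18,0]],
    [0,[0.6,0,-1],[0,-0.194,0]],
    [0,[0.6,0,-1],[0,-0.194,0]],
  ],
)

```text
t: 10.83
tcp_pos: [461.7, -344.7, 149.9]
orientation: [0.005, 1.0, 0.0, 0.001]
contact_force: [-0.4, -0.9, -0.2]
width: 0.999
grip_force: 0.0
```

Run:
```python
from h import *
to([607,-313,150],0)
im,d,c=shot('wrist')
for k in['stick','tray','wad4','eraser']:
    for o in spotter.cut_out('wrist',k)[:3]:
        P=wpts(d,c,o['pixels']); print(k,round(o['confidence'],2),o['extent'],np.median(P,0),np.percentile(P,2,0),np.percentile(P,98,0))
ortho(im,d,c,(340,660),(-440,-200),10,'o3',2)
```

```text
t 10.83 shift [-1.45   0.33   0.003] turn [ 0.     0.001 -0.003] j [0.51, 0.83, 0.15, 1.59, -0.17, 0.73, 2.3] w 0.999
stick 0.92 [263.7, 173.4, 293.0, 242.3] [ 473.247 -347.639   17.33 ] [ 444.168 -359.619    6.496] [ 499.659 -336.611   19.097]
tray 0.73 [175.6, 54.7, 359.6, 273.4] [ 428.995 -350.09     5.949] [ 347.184 -420.613    4.194] [ 523.339 -280.526   25.134]
tray 0.27 [545.4, 408.7, 549.2, 412.6] [627.716 -89.538 166.167] [626.42  -92.289 165.231] [631.977 -87.396 166.859]
wad4 0.96 [284.3, 313.9, 324.1, 356.0] [ 602.896 -318.976   31.187] [ 591.063 -336.317   11.899] [ 622.185 -301.146   40.144]
eraser 0.85 [238.1, 76.9, 290.3, 112.3] [ 374.923 -355.487   18.06 ] [ 364.105 -377.036   15.68 ] [ 385.842 -334.653   19.607]
```

View pics/o3.png

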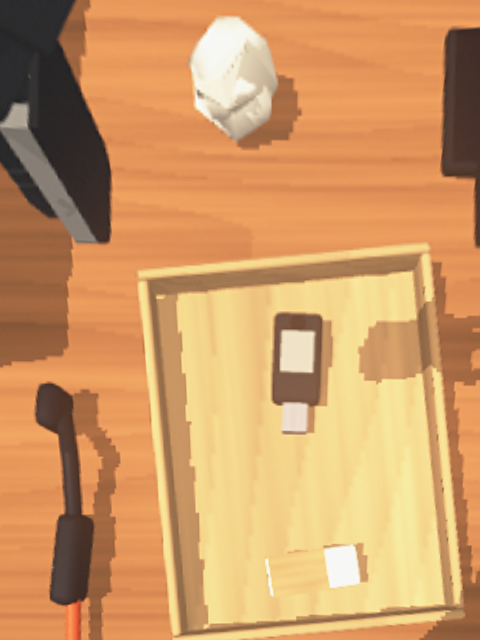

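The stick lies flat in the tray, at (297,370) in the orthophoto, and the eraser is undisturbed at (315,570). The right-hand desk wad is at (233,78).

Emit:
arm_command(
  steps=[
    [0,[-0.3,0.05,0],[0,0,0]],
    [0,[-0.6,0.1,0],[0,0,0]],
    [0,[-0.735,0.143,0],[0,0,0]],
  ],
)

```text
t: 11.33
tcp_pos: [540.3, -328.0, 147.9]
orientation: [0.002, 1.0, 0.001, -0.0]
contact_force: [0.1, 0.7, -0.7]
width: 0.996
grip_force: 0.0
```

Emit:
arm_command(
  steps=[
    [0,[-0.3,0.05,0.1],[0,0,0]],
    [0,[-0.6,0.1,0.3],[0,0,0]],
    [0,[-0.735,0.143,0.5],[0,0,0]],
    [0,[-0.735,0.143,0.5],[0,0,0]],
  ],
)

```text
t: 11.67
tcp_pos: [611.9, -312.2, 93.4]
orientation: [0.001, 1.0, 0.002, -0.003]
contact_force: [-1.1, 0.5, -1.4]
width: 0.999
grip_force: 0.0
```

Emit:
arm_command(
  grip_force=35,
  steps=[
    [0,[0,0,0.3],[0,0,0]],
    [0,[0,0,0.6],[0,0,0]],
    [0,[0,0,0.85],[0,0,0]],
    [0,[0,0,0.85],[0,0,0]],
    [1,[0,0,0.85],[0,0,0]],
    [1,[0,0,0.85],[0,0,0]],
    [1,[0,0,0.85],[0,0,0]],
    [1,[0,0,0.85],[0,0,0]],
    [1,[0,0,0.85],[0,0,0]],
    [1,[0,0,0.85],[0,0,0]],
    [1,[0,0,0.85],[0,0,0]],
  ],
)

```text
t: 12.58
tcp_pos: [611.2, -316.1, 15.8]
orientation: [0.003, 1.0, 0.0, 0.001]
contact_force: [-3.1, 2.0, 13.9]
width: 0.465
grip_force: 33.6
```

Emit:
arm_command(
  steps=[
    [1,[0,0,-0.3],[0,0,0]],
    [1,[0,0,-0.65],[0,0,0]],
    [1,[0,0,-1],[0,0,0]],
  ],
)

```text
t: 12.83
tcp_pos: [610.2, -316.0, 115.8]
orientation: [0.003, 1.0, 0.001, 0.0]
contact_force: [0.9, -0.2, 0.7]
width: 0.462
grip_force: 35.2
```

Emit:
arm_command(
  steps=[
    [1,[0,0.1,-0.33],[0,0,0]],
    [1,[0,0.3,-0.66],[0,0,0]],
    [1,[0,0.5,-1],[0,0,0]],
  ],
)

```text
t: 13.08
tcp_pos: [610.3, -265.9, 216.3]
orientation: [0.004, 1.0, 0.0, 0.0]
contact_force: [1.1, 0.9, 0.7]
width: 0.461
grip_force: 35.2
```

Emit:
arm_command(
  steps=[
    [1,[0.09,0.3,-0.25],[0,0,0]],
    [1,[0.18,0.6,-0.5],[0,0,0]],
    [1,[0.27,0.95,-0.5],[0,0,0]],
  ],
)

```text
t: 13.33
tcp_pos: [584.8, -171.1, 269.2]
orientation: [0.004, 1.0, -0.001, 0.003]
contact_force: [1.3, -0.1, 0.6]
width: 0.459
grip_force: 35.2
```

Emit:
arm_command(
  steps=[
    [1,[0.09,0.3,0],[0,0,0]],
    [1,[0.18,0.6,0],[0,0,0]],
    [1,[0.27,0.87,0],[0,0,0]],
  ],
)

```text
t: 13.58
tcp_pos: [557.3, -82.0, 265.1]
orientation: [0.003, 1.0, 0.001, 0.001]
contact_force: [0.7, -0.3, 0.5]
width: 0.463
grip_force: 35.2
```

Emit:
arm_command(
  steps=[
    [1,[0.09,0.3,0],[0,0,0]],
    [1,[0.18,0.6,0],[0,0,0]],
    [1,[0.27,0.87,0],[0,0,0]],
  ],
)

```text
t: 13.83
tcp_pos: [530.9, 5.1, 265.1]
orientation: [0.003, 1.0, 0.001, 0.001]
contact_force: [1.3, 0.5, -0.4]
width: 0.465
grip_force: 35.2
```

Emit:
arm_command(
  steps=[
    [1,[0.09,0.3,0],[0,0,0]],
    [1,[0.18,0.6,0],[0,0,0]],
    [1,[0.27,0.87,0],[0,0,0]],
  ],
)

```text
t: 14.08
tcp_pos: [504.4, 92.3, 265.2]
orientation: [0.003, 1.0, 0.001, 0.001]
contact_force: [0.1, 0.3, 1.4]
width: 0.457
grip_force: 35.2
```

Emit:
arm_command(
  steps=[
    [1,[0.09,0.3,0],[0,0,0]],
    [1,[0.18,0.6,0],[0,0,0]],
    [1,[0.27,0.87,0],[0,0,0]],
  ],
)

```text
t: 14.33
tcp_pos: [478.0, 179.5, 265.3]
orientation: [0.003, 1.0, 0.001, 0.001]
contact_force: [1.2, 0.1, -0.6]
width: 0.462
grip_force: 35.2
```

Emit:
arm_command(
  steps=[
    [1,[0.09,0.3,0],[0,0,0]],
    [1,[0.18,0.6,0],[0,0,0]],
    [1,[0.27,0.87,0],[0,0,0]],
  ],
)

```text
t: 14.58
tcp_pos: [451.4, 266.7, 265.4]
orientation: [0.003, 1.0, 0.001, 0.0]
contact_force: [0.6, 0.7, 0.1]
width: 0.464
grip_force: 35.2
```

Emit:
arm_command(
  steps=[
    [1,[0.09,0.3,0],[0,0,0]],
    [1,[0.18,0.6,0],[0,0,0]],
    [1,[0.27,0.87,0],[0,0,0]],
    [1,[0.27,0.87,0],[0,0,0]],
  ],
)

```text
t: 14.92
tcp_pos: [423.0, 357.4, 264.9]
orientation: [0.0, 1.0, 0.002, -0.0]
contact_force: [0.1, 0.9, -1.2]
width: 0.466
grip_force: 35.3
```

Emit:
arm_command(
  steps=[
    [1,[0,0,0.33],[0,0,0]],
    [1,[0,0,0.66],[0,0,0]],
    [1,[0,0,1],[0,0,0]],
    [1,[0,0,1],[0,0,0]],
    [0.2,[0,0,1],[0,0,0]],
    [0.2,[0,0,1],[0,0,0]],
    [0.1,[0,0,1],[0,0,0]],
    [0,[0,0,0.6],[0,0,0]],
    [0,[-0.3,0,0.2],[0,0,0]],
    [0,[-0.6,0,0.2],[0,0,0]],
    [0,[-0.9,-0.1,0.2],[0,0,0]],
    [0,[-0.9,-0.1,0.2],[0,0,0]],
  ],
)

```text
t: 15.92
tcp_pos: [520.6, 338.4, 246.6]
orientation: [0.005, 1.0, 0.0, 0.002]
contact_force: [-1.0, -2.7, -1.5]
width: 0.999
grip_force: 0.0
```

Run:
```python
from h import *
to([617,321,15],0)
for n in('top','wrist'):
    im,d,c=shot(n,'b_'+n)
    for o in spotter.cut_out(n,'wad1')[:7]:
        P=(pts if n=='top' else wpts)(d,c,o['pixels']); a,b=np.percentile(P,2,0),np.percentile(P,98,0); print(n,round(o['confidence'],2),np.median(P,0).round(),a.round(),b.round(),'mid',((a+b)/2).round())
```

```text
t 15.92 shift [-0.954 -0.166  2.321] turn [ 0.     0.002 -0.004] j [-0.76, 0.79, 0.3, 1.3, -0.24, 1.08, 1.12] w 0.999
top 0.66 [759. 273.  46.] [710. 229.  -1.] [811. 305.  92.] mid [761. 267.  46.]
top 0.58 [573.  25. 160.] [557.   5. 128.] [596.  47. 170.] mid [576.  26. 149.]
top 0.5 [560. 121. 162.] [546. 104. 140.] [578. 141. 169.] mid [562. 123. 154.]
top 0.49 [565.  65. 159.] [551.  50. 141.] [584.  82. 165.] mid [568.  66. 153.]
wrist 0.95 [469. 310.  35.] [452. 292.  20.] [489. 327.  42.] mid [470. 309.  31.]
wrist 0.86 [613. 323.  31.] [602. 305.  14.] [634. 341.  39.] mid [618. 323.  26.]
wrist 0.74 [559. 131. 160.] [546. 111. 138.] [579. 141. 171.] mid [562. 126. 154.]
wrist 0.65 [580.  42. 156.] [557.  35. 143.] [595.  46. 162.] mid [576.  40. 152.]
wrist 0.58 [562.  76. 157.] [550.  57. 137.] [582.  87. 167.] mid [566.  72. 152.]
```

View pics/b_wrist.png

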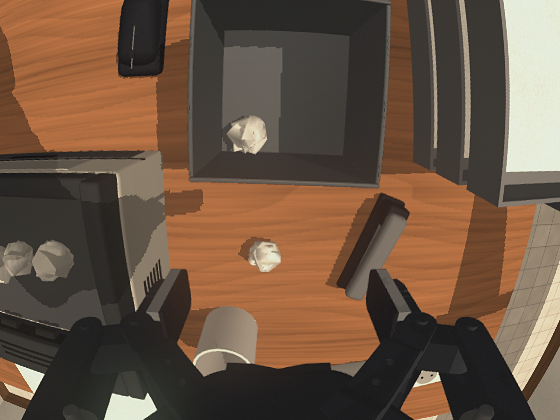

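The picture shows the first wad in the bin at (247,133). The left desk wad is at (265,255), clear of the stapler and mug.

Emit:
arm_command(
  steps=[
    [0,[-0.33,-0.05,0.1],[0,0,0]],
    [0,[-0.66,-0.1,0.35],[0,0,0]],
    [0,[-0.97,-0.155,0.6],[0,0,0]],
    [0,[-0.97,-0.155,0.9],[0,0,0]],
    [0,[-0.97,-0.155,0.9],[0,0,0]],
  ],
)

```text
t: 16.53
tcp_pos: [611.0, 324.5, 149.3]
orientation: [0.004, 1.0, -0.001, -0.003]
contact_force: [-1.4, 1.3, -1.1]
width: 1.0
grip_force: 0.0
```

Emit:
arm_command(
  steps=[
    [0,[0,0,0.35],[0,0,0]],
    [0,[0,0,0.7],[0,0,0]],
    [0,[0,0,0.7],[0,0,0]],
  ],
)

```text
t: 16.78
tcp_pos: [609.3, 326.0, 80.8]
orientation: [0.003, 1.0, -0.001, -0.003]
contact_force: [-1.1, -0.9, -1.1]
width: 0.998
grip_force: 0.0
```

Emit:
arm_command(
  steps=[
    [0,[0,0,0.3],[0,0,0]],
    [0,[0,0,0.6],[0,0,0]],
    [0,[0,0,0.71],[0,0,0]],
    [0,[0,0,0.71],[0,0,0]],
    [1,[0,0,0.7],[0,0,0]],
    [1,[0,0,0.7],[0,0,0]],
    [1,[0,0,0.7],[0,0,0]],
    [1,[0,0,0.7],[0,0,0]],
    [1,[0,0,0.7],[0,0,0]],
    [1,[0,0,0.7],[0,0,0]],
    [1,[0,0,0.7],[0,0,0]],
  ],
)

```text
t: 17.7
tcp_pos: [613.2, 326.1, 16.4]
orientation: [0.003, 1.0, 0.001, 0.001]
contact_force: [-2.9, -0.5, 15.2]
width: 0.456
grip_force: 33.8
```

Emit:
arm_command(
  steps=[
    [1,[0,0,-0.33],[0,0,0]],
    [1,[0,0,-0.66],[0,0,0]],
    [1,[0,0,-1],[0,0,0]],
  ],
)

```text
t: 17.95
tcp_pos: [612.4, 325.4, 116.3]
orientation: [0.003, 1.0, 0.001, -0.0]
contact_force: [0.5, 0.7, 0.0]
width: 0.457
grip_force: 35.7
```

Emit:
arm_command(
  steps=[
    [1,[0,0,-0.33],[0,0,0]],
    [1,[0,0.1,-0.66],[0,0,0]],
    [1,[0,0.1,-1],[0,0,0]],
  ],
)

```text
t: 18.2
tcp_pos: [612.0, 336.8, 216.9]
orientation: [0.003, 1.0, 0.001, 0.0]
contact_force: [0.0, 0.7, -1.0]
width: 0.455
grip_force: 35.7
```

Emit:
arm_command(
  steps=[
    [1,[0.33,0.05,0],[0,0,0]],
    [1,[0.66,0.1,0],[0,0,0]],
    [1,[0.93,0.12,0],[0,0,0]],
  ],
)

```text
t: 18.45
tcp_pos: [517.7, 348.6, 215.6]
orientation: [0.003, 1.0, 0.001, 0.0]
contact_force: [-0.3, 1.7, -0.3]
width: 0.451
grip_force: 35.7
```

Emit:
arm_command(
  steps=[
    [1,[0.33,0.05,0],[0,0,0]],
    [1,[0.66,0.1,0.1],[0,0,0]],
    [1,[0.93,0.1,0.3],[0,0,0]],
    [1,[0.93,0.1,0.5],[0,0,0]],
    [1,[0.93,0.1,0.5],[0,0,0]],
  ],
)

```text
t: 18.87
tcp_pos: [424.9, 358.7, 162.9]
orientation: [0.002, 1.0, -0.0, -0.001]
contact_force: [0.7, 0.7, -0.9]
width: 0.451
grip_force: 35.7
```

Emit:
arm_command(
  steps=[
    [0.2,[0,0,0],[0,0,0]],
    [0.2,[0,0,0],[0,0,0]],
    [0.1,[0,0,0],[0,0,0]],
    [0,[0,0,-0.33],[0,0,0]],
    [0,[0,0,-0.66],[0,0,0]],
    [0,[0,0,-1],[0,0,0]],
    [0,[-0.3,-0.4,-1],[0,0,0]],
    [0,[-0.6,-0.8,-1],[0,0,0]],
    [0,[-0.8,-1,-1],[0,0,0]],
  ],
)

```text
t: 19.62
tcp_pos: [505.0, 258.8, 266.0]
orientation: [0.003, 1.0, 0.001, 0.001]
contact_force: [0.9, 0.4, 0.1]
width: 1.0
grip_force: 0.0
```

Emit:
arm_command(
  steps=[
    [0,[-0.2,-0.3,0],[0,0,0]],
    [0,[-0.5,-0.7,0],[0,0,0]],
    [0,[-0.6,-0.9,0],[0,0,0]],
    [0,[-0.6,-0.9,0],[0,0,0]],
  ],
)

```text
t: 19.95
tcp_pos: [566.5, 162.9, 265.2]
orientation: [0.007, 1.0, -0.001, 0.001]
contact_force: [-1.1, -0.6, 0.0]
width: 1.001
grip_force: 0.0
```

Run:
```python
from h import *
to([562,124,135],0)
for n in('top','wrist'):
    im,d,c=shot(n,'c_'+n)
    for o in spotter.cut_out(n,'wad1')[:7]:
        P=(pts if n=='top' else wpts)(d,c,o['pixels']); a,b=np.percentile(P,2,0),np.percentile(P,98,0); print(n,round(o['confidence'],2),np.median(P,0).round(),a.round(),b.round(),'mid',((a+b)/2).round())
```

```text
t 19.95 shift [ 0.043 -0.387  1.302] turn [-0.001  0.001 -0.005] j [-0.47, 0.72, 0.29, 1.39, -0.21, 1.06, 1.41] w 1.001
top 0.8 [573.  27. 160.] [557.   7. 147.] [595.  47. 170.] mid [576.  27. 158.]
top 0.59 [565.  65. 159.] [553.  51. 146.] [580.  82. 166.] mid [566.  66. 156.]
top 0.56 [561. 119. 161.] [546. 103. 130.] [584. 138. 169.] mid [565. 120. 149.]
top 0.4 [ 612. -494.    7.] [ 576. -567.   -3.] [ 651. -423.   12.] mid [ 613. -495.    5.]
wrist 0.98 [473. 372.  35.] [455. 362.   4.] [491. 389.  44.] mid [473. 376.  24.]
wrist 0.82 [560. 123. 165.] [546. 104. 147.] [579. 140. 171.] mid [562. 122. 159.]
wrist 0.7 [563.  71. 161.] [551.  53. 141.] [582.  86. 168.] mid [567.  69. 155.]
wrist 0.55 [571.  34. 162.] [557.  11. 147.] [594.  46. 172.] mid [575.  29. 159.]
wrist 0.54 [470. 320.  38.] [463. 316.  22.] [478. 327.  41.] mid [470. 322.  31.]
```

View pics/c_wrist.png

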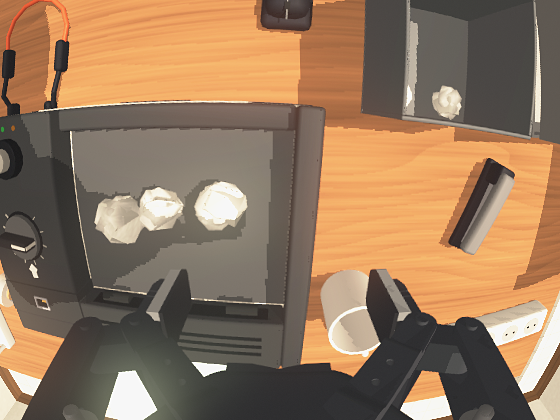

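Two wads are in the bin, at (447,100) and partly hidden at (410,95). The three out-tray wads are at (220,203), (160,207) and (118,218). I'll grip these with the fingers along world x.

Emit:
arm_command(
  steps=[
    [0,[0.045,-0.1,0],[0,0,0.039]],
    [0,[0.045,-0.2,0],[0,0,0.078]],
    [0,[0.045,-0.3,0],[0,0,0.117]],
    [0,[0.045,-0.39,0],[0,0,0.156]],
    [0,[0.045,-0.39,0],[0,0,0.195]],
    [0,[0.045,-0.39,0],[0,0,0.234]],
    [0,[0.045,-0.39,0],[0,0,0.273]],
    [0,[0.045,-0.39,0],[0,0,0.312]],
    [0,[0.045,-0.39,0],[0,0,0.351]],
    [0,[0.045,-0.39,0],[0,0,0.39]],
    [0,[0.045,-0.39,0],[0,0,0.429]],
    [0,[0.045,-0.39,0],[0,0,0.468]],
  ],
)

```text
t: 21.15
tcp_pos: [558.4, 132.4, 264.6]
orientation: [0.675, 0.738, 0.001, -0.001]
contact_force: [0.0, 0.1, -0.2]
width: 1.0
grip_force: 0.0
```

Emit:
arm_command(
  steps=[
    [0,[0,0,0],[0,0,0.03]],
    [0,[0,0,0.1],[0,0,0.03]],
    [0,[0,0,0.2],[0,0,0.03]],
  ],
)

```text
t: 21.4
tcp_pos: [558.5, 132.1, 243.6]
orientation: [0.706, 0.709, 0.001, -0.0]
contact_force: [0.1, -0.9, -0.1]
width: 0.997
grip_force: 0.0
```

```bash
python3 -c "
from h import *
to([563,121,147],0,0)
im,d,c=shot('top')
for o in spotter.cut_out('top','wad1')[:5]:
    P=pts(d,c,o['pixels']); a,b=np.percentile(P,2,0),np.percentile(P,98,0); print(round(o['confidence'],2),'mid',((a+b)/2).round())
"
```

```text
t 21.4 shift [-0.112  0.044  0.966] turn [ 0.    -0.001  0.001] j [-0.62, 0.8, 0.72, 1.5, -0.58, 1.06, 0.24] w 0.997
0.61 mid [562. 118. 159.]
0.49 mid [565.  66. 155.]
0.49 mid [581.  27. 149.]
```

Emit:
arm_command(
  grip_force=35,
  steps=[
    [0,[-0.06,0.04,0.2],[0,0,0]],
    [0,[-0.12,0.04,0.4],[0,0,0]],
    [0,[-0.12,0.04,0.7],[0,0,0]],
    [0,[-0.12,0.04,0.95],[0,0,0]],
    [0,[-0.12,0.04,0.95],[0,0,0]],
    [1,[-0.12,0.04,0.95],[0,0,0]],
    [1,[-0.12,0.04,0.95],[0,0,0]],
    [1,[-0.12,0.04,0.95],[0,0,0]],
    [1,[-0.12,0.04,0.95],[0,0,0]],
    [1,[-0.12,0.04,0.95],[0,0,0]],
    [1,[-0.12,0.04,0.95],[0,0,0]],
    [1,[-0.12,0.04,0.95],[0,0,0]],
  ],
)

```text
t: 22.5
tcp_pos: [563.4, 119.3, 150.6]
orientation: [0.707, 0.707, 0.002, 0.0]
contact_force: [-0.8, 1.8, 10.5]
width: 0.399
grip_force: 34.0
```

Emit:
arm_command(
  steps=[
    [1,[0,0,-0.33],[0,0,0]],
    [1,[0,0,-0.66],[0,0,0]],
    [1,[0,0,-0.9],[0,0,0]],
  ],
)

```text
t: 22.75
tcp_pos: [562.9, 118.8, 242.2]
orientation: [0.707, 0.707, 0.001, 0.0]
contact_force: [-0.1, -0.6, -0.1]
width: 0.398
grip_force: 35.3
```

Emit:
arm_command(
  steps=[
    [1,[0.3,-0.2,0],[0,0,0]],
    [1,[0.6,-0.36,0],[0,0,0]],
    [1,[0.77,-0.467,0],[0,0,0]],
  ],
)

```text
t: 23.0
tcp_pos: [514.6, 199.1, 240.1]
orientation: [0.706, 0.708, 0.001, -0.001]
contact_force: [0.6, 0.5, -0.3]
width: 0.402
grip_force: 35.3
```

Emit:
arm_command(
  steps=[
    [1,[0.3,-0.2,0],[0,0,0]],
    [1,[0.6,-0.36,0],[0,0,0]],
    [1,[0.77,-0.467,0],[0,0,0]],
  ],
)

```text
t: 23.25
tcp_pos: [467.5, 276.4, 239.9]
orientation: [0.706, 0.708, 0.001, -0.001]
contact_force: [0.4, 0.4, -0.3]
width: 0.4
grip_force: 35.3
```

Emit:
arm_command(
  steps=[
    [1,[0.3,-0.2,0],[0,0,0]],
    [1,[0.6,-0.36,0],[0,0,0]],
    [1,[0.77,-0.467,0.2],[0,0,0]],
    [1,[0.77,-0.467,0.5],[0,0,0]],
    [1,[0.77,-0.467,0.8],[0,0,0]],
    [1,[0.77,-0.467,0.8],[0,0,0]],
  ],
)

```text
t: 23.75
tcp_pos: [420.9, 349.9, 156.0]
orientation: [0.707, 0.707, -0.002, -0.001]
contact_force: [-0.7, 1.2, -0.8]
width: 0.396
grip_force: 35.3
```

Emit:
arm_command(
  steps=[
    [0.2,[0,0,0],[0,0,0]],
    [0.2,[0,0,0],[0,0,0]],
    [0.1,[0,0,0],[0,0,0]],
    [0,[0,0,-0.33],[0,0,0]],
    [0,[0,0,-0.66],[0,0,0]],
    [0,[0,0,-1],[0,0,0]],
    [0,[-0.4,0.2,-1],[0,0,0]],
    [0,[-0.7,0.4,-1],[0,0,0]],
    [0,[-1,0.5,-1],[0,0,0]],
  ],
)

```text
t: 24.5
tcp_pos: [474.4, 248.0, 261.3]
orientation: [0.707, 0.707, 0.002, 0.0]
contact_force: [0.1, -0.7, -0.2]
width: 1.005
grip_force: 0.0
```

Emit:
arm_command(
  steps=[
    [0,[-0.3,0.15,0],[0,0,0]],
    [0,[-0.6,0.3,0],[0,0,0]],
    [0,[-0.9,0.5,0],[0,0,0]],
  ],
)

```text
t: 24.75
tcp_pos: [522.9, 158.5, 261.0]
orientation: [0.707, 0.707, 0.001, -0.0]
contact_force: [0.8, 0.1, -0.1]
width: 0.998
grip_force: 0.0
```

Emit:
arm_command(
  steps=[
    [0,[-0.3,0.15,0],[0,0,0]],
    [0,[-0.6,0.3,0],[0,0,0]],
    [0,[-0.8,0.4,0],[0,0,0]],
    [0,[-0.8,0.4,0],[0,0,0]],
    [0,[-0.8,0.4,0],[0,0,0]],
  ],
)

```text
t: 25.17
tcp_pos: [563.0, 78.7, 260.4]
orientation: [0.708, 0.706, 0.001, 0.0]
contact_force: [-0.0, 1.5, -0.8]
width: 1.001
grip_force: 0.0
```

```bash
python3 -c "
from h import *
to([566,66,147],0,0)
for n in ('top','wrist'):
  im,d,c=shot(n)
  for o in spotter.cut_out(n,'wad1')[:6]:
    P=(pts if n=='top' else wpts)(d,c,o['pixels']); a,b=np.percentile(P,2,0),np.percentile(P,98,0); print(n,round(o['confidence'],2),'mid',((a+b)/2).round(),a.round(),b.round())
"
```

```text
t 25.17 shift [-0.128  0.029  1.134] turn [ 0.001 -0.    -0.001] j [-0.53, 0.77, 0.73, 1.49, -0.55, 1.09, 0.31] w 1.001
top 0.64 mid [566.  64. 157.] [552.  53. 149.] [580.  76. 165.]
top 0.59 mid [576.  27. 161.] [558.   7. 150.] [595.  47. 171.]
wrist 0.8 mid [568.  70. 157.] [552.  53. 146.] [584.  86. 168.]
wrist 0.67 mid [577.  29. 160.] [558.  12. 148.] [596.  47. 172.]
```

Emit:
arm_command(
  steps=[
    [0,[-0.1,0.03,0.1],[0,0,0]],
    [0,[-0.1,0.03,0.3],[0,0,0]],
    [0,[-0.1,0.03,0.3],[0,0,0]],
  ],
)

```text
t: 25.62
tcp_pos: [564.6, 69.9, 226.3]
orientation: [0.707, 0.707, -0.001, -0.002]
contact_force: [-0.4, 0.7, -1.6]
width: 1.003
grip_force: 0.0
```

Emit:
arm_command(
  steps=[
    [0,[0,0,0.3],[0,0,0]],
    [0,[0,0,0.6],[0,0,0]],
    [0,[0,0,0.83],[0,0,0]],
    [0,[0,0,0.83],[0,0,0]],
    [1,[0,0,0.83],[0,0,0]],
    [1,[0,0,0.83],[0,0,0]],
    [1,[0,0,0.83],[0,0,0]],
    [1,[0,0,0.83],[0,0,0]],
    [1,[0,0,0.83],[0,0,0]],
    [1,[0,0,0.83],[0,0,0]],
    [1,[0,0,0.83],[0,0,0]],
    [1,[0,0,0.83],[0,0,0]],
  ],
)

```text
t: 26.62
tcp_pos: [566.3, 70.3, 147.7]
orientation: [0.707, 0.707, 0.002, 0.0]
contact_force: [-3.0, 1.8, 13.8]
width: 0.414
grip_force: 33.4
```

Emit:
arm_command(
  steps=[
    [1,[0,0,-0.33],[0,0,0]],
    [1,[0,0,-0.66],[0,0,0]],
    [1,[0,0,-0.95],[0,0,0]],
  ],
)

```text
t: 26.87
tcp_pos: [565.5, 69.8, 243.6]
orientation: [0.707, 0.707, 0.001, -0.0]
contact_force: [0.5, 0.2, 0.2]
width: 0.411
grip_force: 35.5
```

Emit:
arm_command(
  steps=[
    [1,[0.33,-0.17,0],[0,0,0]],
    [1,[0.66,-0.34,0],[0,0,0]],
    [1,[0.93,-0.473,0],[0,0,0]],
  ],
)

```text
t: 27.12
tcp_pos: [517.2, 165.0, 242.2]
orientation: [0.707, 0.707, 0.001, -0.001]
contact_force: [0.5, 1.3, -0.2]
width: 0.415
grip_force: 35.5
```

Emit:
arm_command(
  steps=[
    [1,[0.33,-0.17,0],[0,0,0]],
    [1,[0.66,-0.34,0],[0,0,0]],
    [1,[0.93,-0.473,0],[0,0,0]],
  ],
)

```text
t: 27.37
tcp_pos: [469.5, 258.5, 242.0]
orientation: [0.707, 0.707, 0.001, -0.001]
contact_force: [0.5, 0.1, -0.4]
width: 0.413
grip_force: 35.5
```

Emit:
arm_command(
  steps=[
    [1,[0.33,-0.17,0],[0,0,0]],
    [1,[0.66,-0.34,0],[0,0,0]],
    [1,[0.93,-0.473,0.2],[0,0,0]],
    [1,[0.93,-0.473,0.5],[0,0,0]],
    [1,[0.93,-0.473,0.8],[0,0,0]],
    [1,[0.93,-0.473,0.8],[0,0,0]],
  ],
)

```text
t: 27.87
tcp_pos: [422.0, 349.0, 158.0]
orientation: [0.707, 0.707, -0.002, -0.001]
contact_force: [0.0, -0.8, -0.0]
width: 0.416
grip_force: 35.5
```

Emit:
arm_command(
  steps=[
    [0.2,[0,0,0],[0,0,0]],
    [0.2,[0,0,0],[0,0,0]],
    [0.1,[0,0,0],[0,0,0]],
    [0,[0,0,-0.33],[0,0,0]],
    [0,[0,0,-0.66],[0,0,0]],
    [0,[0,0,-1],[0,0,0]],
    [0,[-0.4,0.2,-1],[0,0,0]],
    [0,[-0.7,0.35,-1],[0,0,0]],
    [0,[-1,0.48,-1],[0,0,0]],
  ],
)

```text
t: 28.62
tcp_pos: [472.7, 247.2, 263.3]
orientation: [0.707, 0.707, 0.002, 0.0]
contact_force: [1.8, 0.0, -1.0]
width: 1.004
grip_force: 0.0
```

Emit:
arm_command(
  steps=[
    [0,[-0.35,0.17,0],[0,0,0]],
    [0,[-0.7,0.34,0],[0,0,0]],
    [0,[-1,0.48,0],[0,0,0]],
  ],
)

```text
t: 28.87
tcp_pos: [520.7, 146.3, 263.0]
orientation: [0.708, 0.707, 0.001, 0.0]
contact_force: [0.9, -0.5, 0.4]
width: 1.0
grip_force: 0.0
```

Emit:
arm_command(
  steps=[
    [0,[-0.35,0.17,0],[0,0,0]],
    [0,[-0.7,0.34,0],[0,0,0]],
    [0,[-1,0.48,0],[0,0,0]],
    [0,[-1,0.48,0],[0,0,0]],
    [0,[-1,0.48,0],[0,0,0]],
  ],
)

```text
t: 29.28
tcp_pos: [568.1, 46.9, 262.5]
orientation: [0.708, 0.706, 0.001, 0.0]
contact_force: [-0.3, 1.2, -0.1]
width: 0.994
grip_force: 0.0
```

```bash
python3 -c "
from h import *
to([577,28,147],0,0)
for n in ('top','wrist'):
  im,d,c=shot(n)
  for o in spotter.cut_out(n,'wad1')[:6]:
    P=(pts if n=='top' else wpts)(d,c,o['pixels']); a,b=np.percentile(P,2,0),np.percentile(P,98,0); print(n,round(o['confidence'],2),'mid',((a+b)/2).round(),a.round(),b.round())
"
```

```text
t 29.28 shift [-0.189  0.087  1.154] turn [ 0.001 -0.    -0.001] j [-0.47, 0.77, 0.72, 1.48, -0.55, 1.1, 0.36] w 0.994
top 0.64 mid [564.  21. 229.] [533.   5. 128.] [596.  38. 331.]
wrist 0.88 mid [577.  29. 159.] [558.  10. 146.] [596.  47. 172.]
```

Emit:
arm_command(
  steps=[
    [0,[-0.18,0.087,0.1],[0,0,0]],
    [0,[-0.18,0.087,0.3],[0,0,0]],
    [0,[-0.18,0.087,0.3],[0,0,0]],
  ],
)

```text
t: 29.73
tcp_pos: [575.4, 31.7, 228.9]
orientation: [0.707, 0.707, -0.001, -0.002]
contact_force: [-0.4, -0.1, -0.3]
width: 0.999
grip_force: 0.0
```

Emit:
arm_command(
  steps=[
    [0,[0,0,0.3],[0,0,0]],
    [0,[0,0,0.6],[0,0,0]],
    [0,[0,0,0.84],[0,0,0]],
    [0,[0,0,0.84],[0,0,0]],
    [1,[0,0,0.84],[0,0,0]],
    [1,[0,0,0.84],[0,0,0]],
    [1,[0,0,0.84],[0,0,0]],
    [1,[0,0,0.84],[0,0,0]],
    [1,[0,0,0.84],[0,0,0]],
    [1,[0,0,0.84],[0,0,0]],
    [1,[0,0,0.84],[0,0,0]],
    [1,[0,0,0.84],[0,0,0]],
  ],
)

```text
t: 30.73
tcp_pos: [577.0, 31.4, 149.1]
orientation: [0.707, 0.707, 0.002, 0.0]
contact_force: [-4.0, 1.7, 18.5]
width: 0.5
grip_force: 32.9
```

Emit:
arm_command(
  steps=[
    [1,[0,0,-0.33],[0,0,0]],
    [1,[0,0,-0.66],[0,0,0]],
    [1,[0,0,-0.95],[0,0,0]],
  ],
)

```text
t: 30.98
tcp_pos: [576.3, 30.9, 244.9]
orientation: [0.707, 0.707, 0.001, 0.0]
contact_force: [-0.8, 0.5, -0.2]
width: 0.495
grip_force: 35.5
```

Emit:
arm_command(
  steps=[
    [1,[0.3,-0.14,0],[0,0,0]],
    [1,[0.6,-0.28,0],[0,0,0]],
    [1,[0.8,-0.383,0],[0,0,0]],
  ],
)

```text
t: 31.23
tcp_pos: [537.2, 113.6, 243.4]
orientation: [0.707, 0.708, 0.001, -0.001]
contact_force: [0.1, 1.3, -1.1]
width: 0.503
grip_force: 35.5
```

Emit:
arm_command(
  steps=[
    [1,[0.3,-0.14,0],[0,0,0]],
    [1,[0.6,-0.28,0],[0,0,0]],
    [1,[0.8,-0.383,0],[0,0,0]],
  ],
)

```text
t: 31.48
tcp_pos: [498.6, 193.9, 243.1]
orientation: [0.706, 0.708, 0.001, -0.001]
contact_force: [0.3, 0.7, -0.5]
width: 0.496
grip_force: 35.5
```

Emit:
arm_command(
  steps=[
    [1,[0.3,-0.14,0],[0,0,0]],
    [1,[0.6,-0.28,0],[0,0,0]],
    [1,[0.8,-0.383,0],[0,0,0]],
  ],
)

```text
t: 31.73
tcp_pos: [460.1, 274.0, 243.2]
orientation: [0.706, 0.708, 0.001, -0.001]
contact_force: [0.3, 0.8, 0.2]
width: 0.5
grip_force: 35.5
```

Emit:
arm_command(
  steps=[
    [1,[0.3,-0.14,0],[0,0,0]],
    [1,[0.6,-0.28,0],[0,0,0]],
    [1,[0.8,-0.383,0.2],[0,0,0]],
    [1,[0.8,-0.383,0.5],[0,0,0]],
    [1,[0.8,-0.383,0.8],[0,0,0]],
    [1,[0.8,-0.383,0.8],[0,0,0]],
  ],
)

```text
t: 32.23
tcp_pos: [421.5, 351.0, 159.3]
orientation: [0.707, 0.707, -0.002, -0.001]
contact_force: [-0.6, -0.1, -0.8]
width: 0.498
grip_force: 35.7
```

Emit:
arm_command(
  steps=[
    [0.2,[0,0,0],[0,0,0]],
    [0.2,[0,0,0],[0,0,0]],
    [0.1,[0,0,0],[0,0,0]],
    [0,[0,0,-0.33],[0,0,0]],
    [0,[0,0,-0.66],[0,0,0]],
    [0,[0,0,-1],[0,0,0]],
    [0,[0,0,-1],[0,0,0]],
  ],
)

```text
t: 32.82
tcp_pos: [425.1, 351.1, 269.4]
orientation: [0.707, 0.707, 0.005, 0.0]
contact_force: [1.3, 0.1, 0.5]
width: 0.997
grip_force: 0.0
```

```bash
python3 -c "
from h import *
to([589,-88,300],0,-7.7)
for n in ('top','wrist'):
  im,d,c=shot(n,'d_'+n)
  for o in spotter.cut_out(n,'wad1')[:8]:
    P=(pts if n=='top' else wpts)(d,c,o['pixels']); a,b=np.percentile(P,2,0),np.percentile(P,98,0); print(n,round(o['confidence'],2),'mid',((a+b)/2).round(),a.round(),b.round())
a=cv2.imread('pics/d_top.png')[110:310,100:450]; b=cv2.imread('pics/d_wrist.png')
cv2.imwrite('pics/d.png',np.hstack([cv2.resize(a,(450,257)),cv2.resize(b[:, :],(343,257))]))
"
```

```text
t 32.82 shift [-4.388  1.645 -0.322] turn [ 0.002 -0.002  0.043] j [-1.14, 0.76, 0.82, 1.55, -0.6, 1.09, -0.17] w 0.997
top 0.61 mid [468. 314.  30.] [450. 304.  18.] [487. 325.  42.]
top 0.56 mid [455. 345.  31.] [440. 330.  21.] [470. 360.  41.]
top 0.5 mid [377. 311.  79.] [357. 279.  22.] [397. 342. 137.]
top 0.43 mid [437. 391.  25.] [421. 374.  11.] [454. 408.  38.]
wrist 0.8 mid [379. 323.  26.] [358. 304.   5.] [400. 342.  46.]
wrist 0.71 mid [474. 380.  33.] [456. 363.  21.] [492. 396.  44.]
wrist 0.67 mid [469. 308.  32.] [451. 290.  21.] [486. 326.  42.]
wrist 0.66 mid [455. 348.  32.] [439. 333.  21.] [470. 363.  43.]
wrist 0.59 mid [440. 393.  22.] [422. 375.   5.] [458. 411.  39.]
```

View pics/d.png

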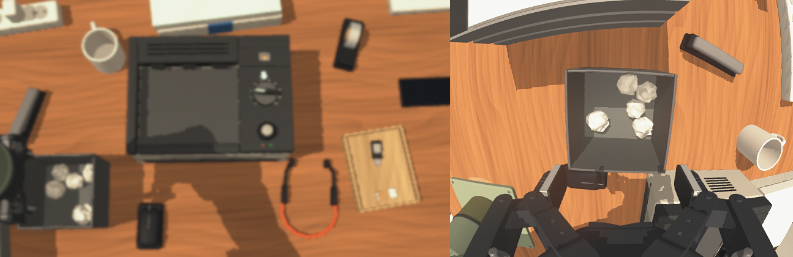

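All five wads are in the bin, with none on the desk or in the out-tray. The stick and eraser are in the tray. Next is the dial.

Emit:
arm_command(
  steps=[
    [0,[-0.3,0.11,0],[0,0,0]],
    [0,[-0.6,0.22,0],[0,0,0]],
    [0,[-0.878,0.33,0],[0,0,0]],
  ],
)

```text
t: 33.27
tcp_pos: [456.2, 261.8, 262.0]
orientation: [0.707, 0.707, -0.0, -0.0]
contact_force: [1.1, 0.3, -0.2]
width: 0.997
grip_force: 0.0
```

Emit:
arm_command(
  steps=[
    [0,[-0.3,0.11,0],[0,0,0]],
    [0,[-0.6,0.22,0],[0,0,0]],
    [0,[-0.878,0.33,0],[0,0,0]],
  ],
)

```text
t: 33.52
tcp_pos: [489.3, 173.7, 261.9]
orientation: [0.707, 0.707, -0.0, -0.001]
contact_force: [-0.1, 0.1, -0.6]
width: 0.996
grip_force: 0.0
```

Emit:
arm_command(
  steps=[
    [0,[-0.3,0.11,0],[0,0,0]],
    [0,[-0.6,0.22,0],[0,0,0]],
    [0,[-0.878,0.33,0],[0,0,0]],
  ],
)

```text
t: 33.77
tcp_pos: [522.3, 85.8, 261.8]
orientation: [0.707, 0.707, 0.0, -0.001]
contact_force: [1.5, 0.8, -0.1]
width: 1.002
grip_force: 0.0
```

Emit:
arm_command(
  steps=[
    [0,[-0.3,0.11,0],[0,0,0]],
    [0,[-0.6,0.22,0],[0,0,0]],
    [0,[-0.878,0.33,0],[0,0,0]],
  ],
)

```text
t: 34.02
tcp_pos: [555.2, -2.0, 261.6]
orientation: [0.707, 0.707, 0.0, -0.001]
contact_force: [0.0, 0.8, 1.0]
width: 1.003
grip_force: 0.0
```

Emit:
arm_command(
  steps=[
    [0.3,[-0.3,0.11,0],[0,0,0.03]],
    [0.5,[-0.6,0.22,0],[0,0,0.043]],
    [0.5,[-0.878,0.33,0],[0,0,0.043]],
    [0.5,[-0.878,0.33,0],[0,0,0.043]],
    [0.5,[-0.878,0.33,0],[0,0,0.043]],
    [0.5,[-0.878,0.33,0],[0,0,0.043]],
  ],
)

```text
t: 34.52
tcp_pos: [587.9, -87.5, 261.4]
orientation: [0.753, 0.658, 0.0, -0.001]
contact_force: [0.6, 0.3, 0.5]
width: 0.5
grip_force: 0.0
```

```bash
cat > dial.py <<'E'
from h import *
def look(name=None):
    im,d,c=shot('wrist')
    P=wpts(d,c,np.ones(d.shape,bool))
    Q=P[(P[:,2]>181)&(P[:,2]<194)&(P[:,0]>555)&(P[:,0]<622)&(P[:,1]>-122)&(P[:,1]<-55)]
    b=cv2.minAreaRect(Q[:,:2].astype(np.float32)); print(len(Q),'bar',b)
    cen=np.array(b[0])
    o=ortho(im,d,c,(540,650),(-150,-30),165.5,'tmp',5)
    g=o.min(2); n,l,st,ce=cv2.connectedComponentsWithStats((g>150).astype(np.uint8))
    for i in range(1,n):
        if st[i,4]>60:
            x=650-ce[i,1]/5; y=-30-ce[i,0]/5; v=np.array([x,y])-cen
            print('blob',st[i,4],round(x,1),round(y,1),'dist %.1f ang %.1f'%(np.hypot(*v),np.rad2deg(np.arctan2(v[1],v[0]))))
    # arrow axis of symmetry
    if name: cv2.imwrite(f'pics/{name}.png',o[:,:,::-1])
    return o
if __name__=='__main__':
    import sys
    to([589,-88,182],0,-7.7); look(sys.argv[1] if len(sys.argv)>1 else None)
E
python3 dial.py o4
```

```text
t 34.52 shift [-0.005  0.013  0.794] turn [-0.    -0.001 -0.   ] j [-0.22, 0.82, 0.73, 1.38, -0.56, 1.15, 0.44] w 0.500
889 bar ((589.6201782226562, -87.64453887939453), (44.56383514404297, 9.780295372009277), 81.92659759521484)
blob 3030 628.4 -88.4 dist 38.8 ang -1.1
blob 1806 589.7 -84.4 dist 3.2 ang 88.8
```

View pics/o4.png

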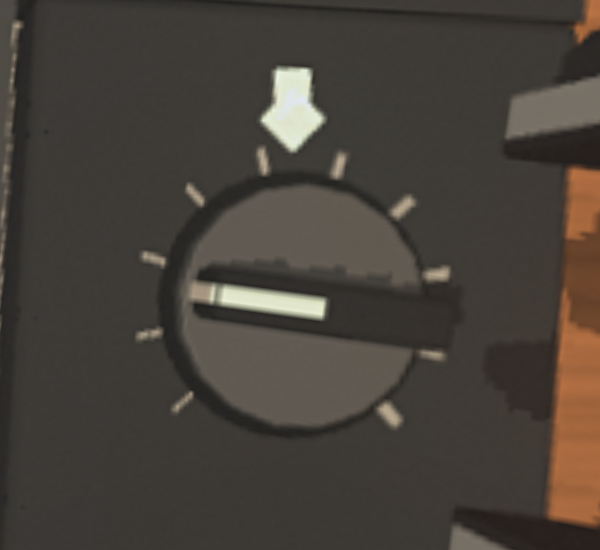

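The ortho shows the arrow's axis at column 293 with its tip at row 152. The dial's centre is near (292,308), with the white end to the left at about 82°. The turn needed is about 82.4° clockwise.

Emit:
arm_command(
  grip_force=25,
  steps=[
    [0.5,[0,0.017,0.3],[0,0,0]],
    [0.5,[0,0.017,0.6],[0,0,0]],
    [0.5,[0,0.017,0.78],[0,0,0]],
    [0.5,[0,0.017,0.78],[0,0,0]],
    [1,[0,0.017,0.78],[0,0,0]],
    [1,[0,0.017,0.78],[0,0,0]],
    [1,[0,0.017,0.78],[0,0,0]],
    [1,[0,0.017,0.78],[0,0,0]],
    [1,[0,0.017,0.78],[0,0,0]],
    [1,[0,0.017,0.78],[0,0,0]],
  ],
)

```text
t: 35.4
tcp_pos: [588.4, -87.7, 185.5]
orientation: [0.753, 0.658, 0.0, -0.002]
contact_force: [-16.7, 3.5, 14.0]
width: 0.108
grip_force: 26.9
```

Run:
```python
from h import *
to([589.6,-88,183],0,-90.5)
# circle through scale ticks (ortho o4, 5 px/mm)
T=np.array([(262,160),(340,165),(402,207),(435,272),(432,355),(390,414),(182,401),(150,335),(153,258),(195,195)],float)
A=np.c_[2*T,np.ones(len(T))]; s=np.linalg.lstsq(A,(T**2).sum(1),rcond=None)[0]; print('centre px',s[:2],'world',650-s[1]/5,-30-s[0]/5,'r',np.sqrt(s[2]+s[:2]@s[:2])/5)
im=cv2.imread('pics/o4.png'); g=im.min(2); g[170:]=0; v,u=np.nonzero(g>150)
print('arrow cen',u.mean(),v.mean(),'dir deg',np.rad2deg(np.arctan2(-(u.mean()-s[0]),-(v.mean()-s[1]))))
for r in range(70,112,8): print(r,u[v==r].mean(),end=' ')
```

```text
t 35.4 shift [-0.002  0.013  0.024] turn [-0.001 -0.     0.46 ] j [-0.21, 0.9, 0.68, 1.49, -0.63, 0.98, 0.51] w 0.108
centre px [292.778 304.281] world 589.1437234283986 -88.55560934763749 r 29.369345667650443
arrow cen 292.0937293729373 107.87161716171617 dir deg 0.19962519727898362
70 292.5 78 292.5 86 292.0 94 292.0 102 292.0 110 292.0
```

Emit:
arm_command(
  steps=[
    [1,[0,-0.01,0],[0,0,0.038]],
    [1,[0,-0.01,0],[0,0,0.076]],
    [1,[0,-0.01,0],[0,0,0.114]],
    [1,[0,-0.01,0],[0,0,0.152]],
    [1,[0,-0.01,0],[0,0,0.19]],
    [1,[0,-0.01,0],[0,0,0.228]],
    [1,[0,-0.01,0],[0,0,0.266]],
    [1,[0,-0.01,0],[0,0,0.304]],
    [1,[0,-0.01,0],[0,0,0.342]],
    [1,[0,-0.01,0],[0,0,0.38]],
    [1,[0,-0.01,0],[0,0,0.418]],
    [1,[0,-0.01,0],[0,0,0.454]],
  ],
)

```text
t: 36.4
tcp_pos: [588.4, -87.9, 185.5]
orientation: [1.0, 0.002, -0.0, -0.001]
contact_force: [-10.0, 0.9, 7.9]
width: 0.109
grip_force: 26.3
```

Emit:
arm_command(
  steps=[
    [1,[0,0,0],[0,0,0]],
    [1,[0,0,0],[0,0,0]],
    [1,[0,0,0],[0,0,0]],
    [1,[0,0,0],[0,0,0]],
  ],
)

```text
t: 36.73
tcp_pos: [588.4, -87.9, 185.5]
orientation: [1.0, 0.005, -0.0, -0.001]
contact_force: [-9.3, 1.8, 8.5]
width: 0.106
grip_force: 26.3
```

```bash
python3 -c "
from h import *
to([589,-88,183],0,-89.8); print(status.sense()['contact_force'],status.sense()['wrist_torque'])"
```

```text
t 36.73 shift [0.006 0.001 0.025] turn [-0.001  0.     0.002] j [-0.32, 1.02, 1.04, 1.49, -0.93, 1.17, -0.68] w 0.106
[-9.287  1.813  8.482] [ 0.179  2.05  -0.074]
```

Emit:
arm_command(
  steps=[
    [0.5,[0,0,0],[0,0,0]],
    [0.5,[0,0,0],[0,0,0]],
    [0.5,[0,0,0],[0,0,0]],
    [0.5,[0,0,0],[0,0,0]],
    [0.5,[0,0,-0.3],[0,0,0]],
    [0.5,[0,0,-0.6],[0,0,0]],
    [0.5,[0,0,-0.78],[0,0,0]],
    [0.5,[0,0,-0.78],[0,0,0]],
    [0.5,[0,0,-0.78],[0,0,0]],
  ],
)

```text
t: 37.48
tcp_pos: [589.0, -88.1, 262.6]
orientation: [1.0, 0.005, 0.001, -0.001]
contact_force: [0.1, 0.5, -0.5]
width: 0.498
grip_force: 0.0
```

```bash
python3 dial.py o5
python3 - <<'E'
from h import *
im,d,c=shot('wrist')
for k in('dial','arrow','go_top'):
    for o in spotter.cut_out('wrist',k)[:1]:
        P=wpts(d,c,o['pixels']); a,b=np.percentile(P,2,0),np.percentile(P,98,0); print(k,(a+b)/2,b[2])
E
```

```text
t 37.48 shift [-0.002  0.     0.806] turn [-0.    -0.001 -0.454] j [-0.33, 0.94, 1.1, 1.38, -0.84, 1.32, -0.76] w 0.498
860 bar ((589.767578125, -88.32027435302734), (44.77777862548828, 9.701473236083984), 0.7594467401504517)
blob 3795 628.5 -87.9 dist 38.7 ang 0.6
blob 327 617.8 -82.3 dist 28.7 ang 12.2
blob 325 616.9 -97.4 dist 28.7 ang -18.5
blob 286 611.1 -68.6 dist 29.1 ang 42.7
blob 17795 589.1 -77.0 dist 11.4 ang 93.2
blob 327 608.6 -110.2 dist 28.9 ang -49.2
blob 5871 586.8 -105.2 dist 17.1 ang -99.8
blob 236 598.4 -60.3 dist 29.3 ang 72.9
blob 170 594.9 -116.8 dist 29.0 ang -79.7
blob 209 583.2 -59.5 dist 29.6 ang 102.8
blob 385 579.8 -116.0 dist 29.5 ang -109.9
blob 194 569.4 -66.1 dist 30.1 ang 132.4
blob 409 567.0 -107.6 dist 29.8 ang -139.6
dial [590.677 -88.304 179.887] 189.68371931450454
arrow [628.964 -88.381 166.445] 167.93286766049778
go_top [510.686 -83.346 182.981] 187.6456032215217
```

View pics/o5.png

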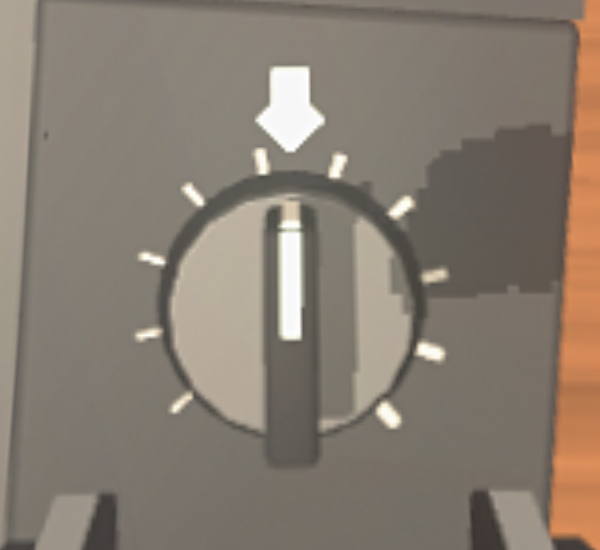

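The white line points at the arrow: the bar is at 0.8° and the arrow at 0.2–0.6°. Now the go button, with shut fingers.

Emit:
arm_command(
  steps=[
    [1,[-0.3,-0.02,0],[0,0,0]],
    [1,[-0.6,-0.046,0],[0,0,0]],
    [1,[-0.79,-0.046,0],[0,0,0]],
    [1,[-0.79,-0.046,0.2],[0,0,0]],
    [1,[-0.79,-0.046,0.4],[0,0,0]],
    [1,[-0.79,-0.046,0.6],[0,0,0]],
    [1,[-0.79,-0.046,0.6],[0,0,0]],
    [1,[-0.79,-0.046,0.6],[0,0,0]],
  ],
)

```text
t: 38.4
tcp_pos: [509.6, -84.2, 201.8]
orientation: [1.0, 0.004, -0.001, -0.001]
contact_force: [-0.0, 0.1, 0.0]
width: 0.002
grip_force: 0.0
```

Run:
```python
from h import *
to([510,-83.5,190],0,-90)
s=status.sense(); print(s['tcp_pos'],s['contact_force'])
im,d,c=shot('top'); o=spotter.cut_out('top','wad1')
for x in o[:6]:
    P=pts(d,c,x['pixels']); print(round(x['confidence'],2),np.median(P,0).round())
```

```text
t 38.4 shift [ 0.005 -0.007  0.118] turn [-0.     0.001  0.003] j [-0.38, 0.91, 1.06, 1.76, -0.92, 1.05, -0.54] w 0.002
[509.554 -84.194 201.838] [-0.006  0.11   0.042]
```

Run:
```python
from h import *
for n in('top','wrist','side'):
    im,d,c=shot(n,'e_'+n)
    for x in spotter.cut_out(n,'wad2')[:7]:
        P=(wpts if n=='wrist' else pts)(d,c,x['pixels']); print(n,round(x['confidence'],2),np.median(P,0).round())
a=cv2.imread('pics/e_top.png')[110:310,100:450]; b=cv2.imread('pics/e_side.png')
cv2.imwrite('pics/e.png',np.hstack([cv2.resize(a,(455,260)),cv2.resize(b,(345,260))]))
```

```text
top 0.35 [ 610. -494.    8.]
wrist 0.61 [589. -88. 172.]
side 0.74 [583. -92. 175.]
side 0.37 [ 728. -320.   26.]
```

View pics/e.png

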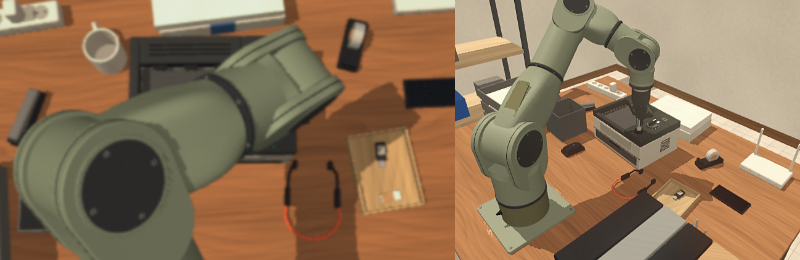

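The arm hides the bin in this view, but no wads show on the desk or in the out-tray. Pressing the button slowly.

Emit:
arm_command(
  steps=[
    [1,[0,-0.007,0.06],[0,0,0]],
    [1,[0,-0.007,0.1],[0,0,0]],
    [1,[0,-0.007,0.12],[0,0,0]],
    [1,[0,-0.007,0.14],[0,0,0]],
    [1,[0,-0.007,0.15],[0,0,0]],
    [1,[0,-0.007,0.15],[0,0,0]],
    [1,[0,-0.007,0.15],[0,0,0]],
  ],
)

```text
t: 39.38
tcp_pos: [510.0, -83.4, 188.5]
orientation: [1.0, 0.005, 0.001, -0.001]
contact_force: [-6.9, 6.3, 39.5]
width: 0.0
grip_force: 19.6
```

Emit:
arm_command(
  steps=[
    [1,[0,0,-0.02],[0,0,0]],
    [1,[0,0,-0.02],[0,0,0]],
    [1,[0,0,-0.02],[0,0,0]],
  ],
)

```text
t: 39.63
tcp_pos: [509.9, -83.3, 189.0]
orientation: [1.0, 0.005, 0.0, -0.001]
contact_force: [1.1, 1.3, 6.6]
width: 0.002
grip_force: 3.4
```

Emit:
arm_command(
  steps=[
    [1,[0,0,-0.01],[0,0,0]],
    [1,[0,0,-0.01],[0,0,0]],
    [1,[0,0,-0.01],[0,0,0]],
  ],
)

```text
t: 39.88
tcp_pos: [509.9, -83.3, 189.9]
orientation: [1.0, 0.005, 0.0, -0.001]
contact_force: [0.9, 1.8, 4.3]
width: -0.0
grip_force: 2.1
```

Emit:
arm_command(
  steps=[
    [1,[0,0,-0.01],[0,0,0]],
    [1,[0,0,-0.01],[0,0,0]],
    [1,[0,0,-0.01],[0,0,0]],
  ],
)

```text
t: 40.13
tcp_pos: [509.8, -83.3, 191.0]
orientation: [1.0, 0.005, 0.0, -0.001]
contact_force: [2.1, 2.1, 4.2]
width: 0.001
grip_force: 1.7
```

Emit:
arm_command(
  steps=[
    [1,[0,0,-0.01],[0,0,0]],
    [1,[0,0,-0.01],[0,0,0]],
    [1,[0,0,-0.01],[0,0,0]],
  ],
)

```text
t: 40.38
tcp_pos: [509.7, -83.4, 192.0]
orientation: [1.0, 0.005, -0.0, -0.001]
contact_force: [1.5, 1.6, 2.0]
width: -0.004
grip_force: 1.4
```

Emit:
arm_command(
  steps=[
    [1,[0,0,-0.01],[0,0,0]],
    [1,[0,0,-0.01],[0,0,0]],
    [1,[0,0,-0.01],[0,0,0]],
  ],
)

```text
t: 40.63
tcp_pos: [509.7, -83.4, 192.9]
orientation: [1.0, 0.005, -0.0, -0.001]
contact_force: [1.2, -0.4, 1.9]
width: -0.001
grip_force: 1.0
```

Emit:
arm_command(
  steps=[
    [1,[0,0,-0.02],[0,0,0]],
    [1,[0,0,-0.02],[0,0,0]],
    [1,[0,0,-0.02],[0,0,0]],
  ],
)

```text
t: 40.88
tcp_pos: [509.6, -83.4, 194.9]
orientation: [1.0, 0.005, -0.0, -0.001]
contact_force: [0.1, 0.3, -0.1]
width: 0.004
grip_force: 0.0
```

The force falls smoothly from 6.6 N to 0 as the tool rises from 189 to 195 mm, which is the button's spring, so it was fully down and is now released. I'll retreat and check.

Emit:
arm_command(
  steps=[
    [1,[0,0,-0.33],[0,0,0]],
    [1,[0,0,-0.66],[0,0,0]],
    [1,[0,0,-1],[0,0,0]],
    [1,[0,0.3,-1],[0,0,0]],
    [1,[0,0.6,-1],[0,0,0]],
    [1,[0,0.9,-1],[0,0,0]],
    [1,[0,0.9,-1],[0,0,0]],
  ],
)

```text
t: 41.47
tcp_pos: [509.4, -178.6, 295.2]
orientation: [1.0, 0.002, -0.0, 0.0]
contact_force: [-1.3, -0.4, -0.2]
width: 0.004
grip_force: 0.0
```

Emit:
arm_command(
  steps=[
    [1,[0,0.3,0],[0,0,0]],
    [1,[0,0.6,0],[0,0,0]],
    [1,[0,0.9,0],[0,0,0]],
    [1,[0,0.9,0],[0,0,0]],
    [1,[0,0.9,0],[0,0,0]],
  ],
)

```text
t: 41.88
tcp_pos: [510.8, -264.9, 294.5]
orientation: [1.0, 0.003, -0.0, -0.001]
contact_force: [0.7, 0.6, 0.2]
width: -0.005
grip_force: 0.0
```

Run:
```python
from h import *
go()
im,d,c=shot('top','f_top')
for k in('wad1','stick','eraser'):
    for x in spotter.cut_out('top',k)[:6]:
        P=pts(d,c,x['pixels']); print(k,round(x['confidence'],2),np.median(P,0).round())
a=cv2.imread('pics/f_top.png')[110:310,100:450]; cv2.imwrite('pics/f.png',cv2.resize(a,None,fx=2.28,fy=2.28,interpolation=cv2.INTER_CUBIC))
```

```text
t 41.88 tcp [ 510.766 -264.882  294.47 ] yaw_y -1.5641 z [-0.001  0.001 -1.   ] w -0.005 g 0.0 F [0.728 0.589 0.218]
wad1 0.64 [439. 388.  31.]
wad1 0.63 [474. 375.  35.]
wad1 0.54 [454. 345.  33.]
stick 0.66 [417. 371.  47.]
stick 0.63 [ 467. -347.   15.]
stick 0.61 [342. 179.  28.]
eraser 0.6 [ 376. -354.   16.]
```

View pics/f.png

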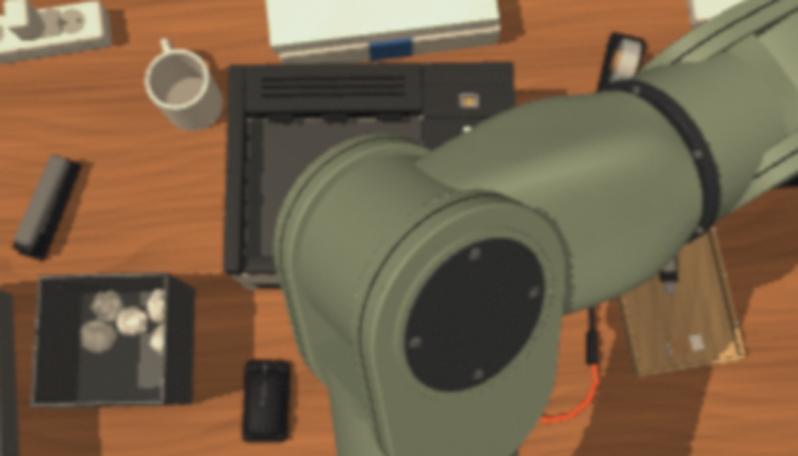

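The picture shows the wads in the bin around (125,320), the stick in the tray at (669,280) and everything else in place. Handing in.

```bash
python3 -c "
from plant import r
print(r.job_done())"
```

```text
the job is handed in; nothing more can be done
None
```

The job is done and handed in: the stick lies in the desk tray, all five wads are in the bin, the dial's white line is within about 1° of the arrow, and last of all the go button was pressed fully and released.

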